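# Load the balance dish with the scoop and hold it out, turned a quarter

### The job

Get the balance dish ready for the next trainee: without your fingers touching the wooden ball, scoop it out of its gutter with the steel scoop, tip it into the dish so that it lies still in the middle, and stand the scoop back upright on the work surface. Then take the dish by its wooden handle, lift it level to at least 10 cm above where it sat and turn it a quarter turn anticlockwise (seen from above), so that its thumb tab points out from the stand to the side where the stand's pin is. Finish while still holding the dish there, level and still, over its stand, with the ball resting in the middle, and leave the other gear where it is.

Things in the scene. Friction and masses are not known exactly. Their poses are not given: they have to be found in the camera images.
- stand: Fixed brown wooden disc under the dish, 100 mm across, 20 mm thick. Origin: centre of its underside, on the work surface. Its +x is where the dish's thumb tab points at the start (within 6 degrees); 100 mm out along its +y stands an upright steel pin, 10 mm thick, 36 mm high, on a 12 mm high arm. Place and heading vary; left or right side.
- dish_grip (a point): Centre of the dish's wooden handle block: 16 mm along dish x (the width to grip), 56 mm along dish y, 24 mm high; 126 mm above the dish's underside. It tops a 7 mm wire bail over the dish, from rim to rim along dish y: upright at y = +-83 mm to 65 mm above the underside, then sloping in to +-45 mm at block height. Axes of the dish: z up, x to the thumb tab.
- dish_centre (a point): Lowest point of the dish's inside, on its axis, 8 mm above its underside; axes of the dish. The dish is a loose aluminium cone of about 0.3 kg, inside slope 14 degrees, rim 85 mm in radius and 31 mm above its underside, with a flat foot 68 mm across. The resting ball's centre is 21 mm above this point.
- dish_tab (a point): Point on the flat thumb tab of the dish (30 mm wide, 5 mm thick, its end 127 mm from the dish's axis); this point lies 115 mm from the axis along dish +x, at rim height.
- gutter: Fixed brown wooden ball gutter. Origin: centre of its underside, on the work surface; +x runs to its closed end. Floor 6 mm thick from x = -100 to 110 mm, 76 mm wide inside; side walls 6 mm thick, 26 mm high from the work surface. The -x end is open. The end wall rises from the floor at x = 100 mm, leaning outward 10 degrees, its top about 39 mm high. Left or right side.
- gutter_end (a point): Foot of the gutter's far end wall, mid width, on the gutter floor (6 mm above the work surface). Axes of the gutter.
- ball_center (a point): Centre of the loose wooden ball, 40 mm in diameter, about 26 g, lying in the gutter. It rolls with noticeable rolling friction (stays put on slopes below about 5 degrees). Its orientation means nothing.
- scoop_grip (a point): Point to grip on the scoop's wooden handle, a bar 14 mm thick (scoop y, the width to grip), 20 mm deep, 95 mm long, leaning back 0.2 rad; 81 mm above the scoop's underside, 110.5 mm behind the pan's front edge; the handle's top is 117 mm above the underside. Axes of the scoop: x to the pan's open front, z up. About 0.2 kg; it stands by itself on its flat pan.
- scoop_pan (a point): Middle of the scoop's steel pan, about where the carried ball's centre lies; 22.5 mm above the underside, 60 mm behind the front edge. Pan 90 mm long, 58 mm wide (52 inside), side walls 28 mm high from 20 mm behind the front edge. Front edge 1.2 mm thick, a ramp to 3.5 mm over 10 mm, then the floor falls gently (1 degree) to 2 mm at the rear wall: tilt it back a little to carry.
- scoop_lip (a point): Middle of the pan's front edge, on its underside. Axes of the scoop. With the scoop standing this is on the work surface.
- dumbbell: Bystander: hex dumbbell, 160 mm long, 60 mm high, lying; origin at its underside.
- grip_ring: Bystander: green silicone grip ring, 72 mm across, 18 mm high.
- canister: Bystander: stainless canister, 74 mm across, 122 mm high, standing.
- exerciser: Bystander: plastic finger exerciser, 90 mm long, 57 mm high.
- collar: Bystander: steel bar collar, 52 mm across, 22 mm high.
- block: Bystander: cork block, 50 by 80 by 50 mm.
There are look-alikes about, which are no part of the job. What is shaped like the part that bears dish_grip but orange is not meant.

How it is judged (in metres and radians):
On the way, in this order (a step that is already met when the one before it is completed fails the run):
1. the ball is carried clear of the gutter in the scoop, the scoop held in the fingers (distance between ball_center and scoop_pan below 0.035 m and height (world z) of ball_center above 0.065 m and contact force between the fingers and scoop above 1 N and contact force between ball and gutter below 0.01 N), for 0.2 s.
2. the ball lies still in the middle of the dish, off the scoop, while the dish still sits on its stand (horizontal distance between ball_center and dish_centre below 0.015 m and z of ball_center in the frame of dish_centre below 0.03 m and linear speed of ball below 0.03 m/s and contact force between ball and scoop below 0.01 N and z of dish_centre in the frame of stand below 0.035 m), for 0.3 s.
At the end, for the whole second after the job is handed in: Dish held by the fingers 80 mm or more above its seat, within 50 mm of over the stand, level within 0.1 rad, still; tab within 0.2 rad of the stand's pin direction; ball still, within about 20 mm of the dish's middle; scoop upright on the surface (z of dish_centre in the frame of stand above 0.108 m and contact force between the fingers and dish above 1 N and horizontal distance between dish_centre and stand below 0.05 m and angle between dish_centre's own z axis and vertical below 0.1 rad and angle between the x axis of dish_centre and the y axis of stand, either way round below 0.2 rad and y of dish_tab in the frame of stand above 0.04 m and distance between ball_center and dish_centre below 0.03 m and z of ball_center in the frame of dish_centre above 0.01 m and linear speed of each of dish, ball below 0.03 m/s and height (world z) of scoop_lip below 0.012 m and angle between scoop_grip's own z axis and vertical below 0.15 rad and contact force between scoop and dish below 0.01 N); the arm keeps its last pose, push and grip.
It fails at once if the fingers touch the ball (contact force between the fingers and ball above 0.05 N).
It fails at once if the lifted dish is tipped by more than 0.25 rad (z of dish_centre in the frame of stand above 0.045 m and angle between dish_centre's own z axis and vertical above 0.25 rad).
It fails at once if the ball leaves the middle of the lifted dish by more than about 35 mm (z of dish_centre in the frame of stand above 0.045 m and distance between ball_center and dish_centre above 0.042 m).
It fails at once if a bystander is moved more than 30 mm (distance of any of dumbbell, grip_ring, canister, exerciser, collar, block from where it was at the start of the episode above 0.03 m).
It also fails if it takes over 72 s, if anything falls off the work surface, if the arm or the gripper's body presses on something with over 40 N, if the wrist force passes 120 N, or if a joint passes its speed limit or range.

### The arm

A 6-joint arm with a two-finger parallel gripper is mounted at the origin on the work surface. World frame = base frame: x ahead of the robot, y to its left, z up, the work surface at z = 0. Lengths are in m, angles in degrees, forces in N, time in s.
With the tool pointing down it reaches from about 0.35 to 0.875 m from the base axis. Payload 4.2 kg.
Tool frame: the origin (TCP) lies midway between the tips of the shut fingers; the grasp point (between the pads) lies 19 mm behind it; z points along the fingers, y is the direction in which the jaws open and shut (so a half turn about z gives the same grasp; the last joint's range is limited). The gripper opens to 87 mm and grips with 3 to 60 N. Pads are 19 mm wide; open, the fingers measure 117 mm over their backs; the gripper's body (75 mm by 190 mm) begins 51 mm behind the grasp point.
Start: joints at [-54.282, 22.042, 0.453, 0, -68.411, -14.817], TCP at [0.223, -0.584, 0.223] pointing down, gripper open.
Joint ranges: [-179.83, 179.83], [-69.29, 118.12], [-61.27, 80.66], [-181.25, 117.63], [-171.15, -9.14], [-177.46, 177.46]. Speed limits (degrees/s): [159.86, 159.86, 180, 180, 180, 180].

### API

Orientations are given as a 3x3 rotation matrix whose columns are the frame's x, y, z axes.
In Python, from station import sense, capture, calibration, finish_job gives the robot as it stands.
- The arm moves only by the tool carry_out, never from a script. Its argument "commands" is one flat list of numbers, 6 for each row, row after row: the shift along the tool's x, y, z in mm, then the turn, a rotation vector about the tool's x, y, z in rad. A call has 1 to 5 rows; each row shifts and turns the pose as measured when the row begins, along the tool's axes as they then stand; what a row does not reach is not made up. A row lasts 1/8 s, in which the tool goes at most 62.5 mm and 10.7 degrees, less where a joint would pass 70% of its speed; a pose out of reach is approached as far as the arm can. A call is refused whole if a number of a shift passes 62.5 or a number of a turn 0.188, either way. A call with a gripper value outside its range is refused whole. "grip" is the finger opening in mm, from 0 to 87, set as the call begins (left out, the last holds). The fingers move at their own pace and stop on an object; the grip force is fixed at half the most. Time passes only in rows, so rows that do not move let the fingers close. It gives the time, the measured TCP pose, the force and the opening at its end, in the units of the state.
- sense(): the state, without advancing time (a new reading comes with each control period).
- capture(name): name is "scene" or "top" or "wrist"; returns the picture (384x512x3 uint8, red, green, blue); there is no depth.
- calibration(name): a dict with "fx", "fy", "cx", "cy" (pixels), "rvec" (rotation vector, rad) and "tvec" (3), from world to camera coordinates, as OpenCV has them. Camera axes: x right, y down, z forward; pixel columns grow to the right and rows downward; lengths in m; the calibration is good to about 2 mm. A picture is of the moment at which its call begins: read the wrist's pose just before it. calibration takes no time and is no camera call; for the wrist camera it gives the pose at the moment of the call.
- finish_job(): hands the job in, once; it reports no verdict.
The state is a dict: "time_s": time; "joints": joint angles; "joint_velocities": joint speeds; "effort": joint torques, N m; "tcp_pos": TCP position; "ee_rot": TCP orientation; "wrist_force": force on the tool from outside, world axes, zero at the start; "moment": the same for the moment, N m; "gripper_width": opening from 0.0 (shut) to 1.0 (fully open).
Only numpy, scipy, OpenCV 4.12 (cv2) and the standard library are available. Lean on these libraries where they do the work, as an engineer would, in place of code of your own. Each camera call takes 0.05 s, during which the arm holds its last target.

## Working session

There is one attempt and no reset: what is moved stays moved. The work goes in short steps, Python scripts to look and compute and a tool call to move; the robot and the scene stay as the last step left them, time stands still between calls to the robot, and variables do not carry over. Pictures are saved under pics/ and viewed, and the job is handed in when it is done.

Besides the shell and the picture viewer there is one more tool, called after "Emit:" by a JSON object that holds its "api" and its "payload", one argument or row to a line. carry_out: Moves the arm, as the interface text tells. Its arguments: {"type":"object","properties":{"commands":{"type":"array"},"grip":{"type":"number"}},"required":["commands"]}

```bash
ls; mkdir -p pics; python3 - <<'E'
from station import *
import cv2
for n in ["scene","top","wrist"]:
    im=capture(n); cv2.imwrite(f"pics/{n}0.png",im[:,:,::-1]); print(n,calibration(n))
print(sense())
E
```

```text
pics
scene {'fx': 399.8026907810177, 'fy': 399.8026907810177, 'cx': 258.50593730327915, 'cy': 192.4488391905732, 'rvec': array([ 1.93369895,  1.26362654, -0.59569131]), 'tvec': array([-0.27652368, -0.21823987,  1.39141622])}
top {'fx': 396.06072344814555, 'fy': 396.06072344814555, 'cx': 260.79426463609457, 'cy': 192.44906952055896, 'rvec': array([ 2.18504732, -2.14352095,  0.0963932 ]), 'tvec': array([0.08778874, 0.53624192, 1.09126198])}
wrist {'fx': 297.3277551005795, 'fy': 297.3277551005795, 'cx': 262.5999754346687, 'cy': 191.36146839421036, 'rvec': array([-1.69534117, -2.45883554, -0.30926792]), 'tvec': array([ 0.62377308, -0.03114601,  0.39018993])}
{'time_s': 0.15, 'joints': array([-5.42812530e+01,  2.20794835e+01,  3.97995016e-01, -1.86499494e-02,
       -6.84133868e+01, -1.48165044e+01]), 'joint_velocities': array([-0.01812788, -0.14746488,  0.19788896,  0.10055656,  0.06659379,
       -0.03500827]), 'effort': array([ 4.06641293e-04, -3.91052556e+01,  1.87587565e+01,  4.22228694e+00,
        1.23734388e-02, -1.46324469e-04]), 'tcp_pos': array([ 0.222822  , -0.58343736,  0.22172964]), 'ee_rot': array([[-9.34233272e-01, -3.56661849e-01, -7.20967884e-04],
       [-3.56662553e-01,  9.34232043e-01,  1.52108772e-03],
       [ 1.31037342e-04,  1.67819300e-03, -9.99998583e-01]]), 'wrist_force': array([0.35628494, 0.37628279, 0.64553072]), 'moment': array([ 0.02841273, -0.05071842,  0.02846872]), 'gripper_width': 0.9977465501984322}
```

View pics/scene0.png

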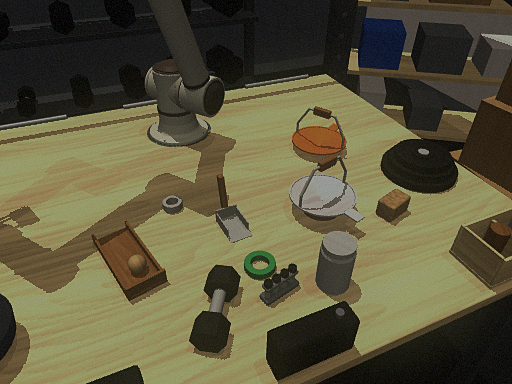

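View pics/top0.png

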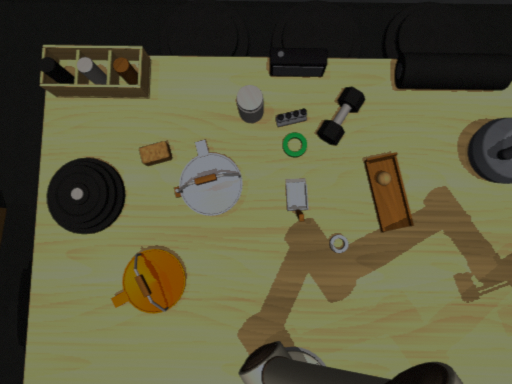

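View pics/wrist0.png

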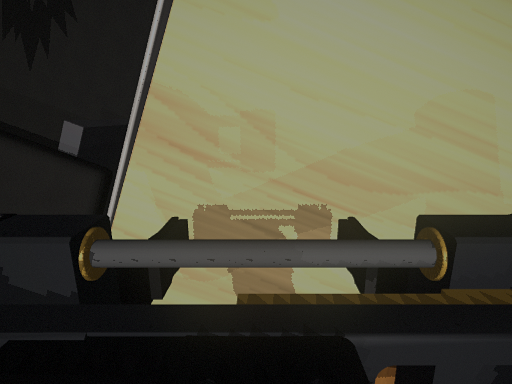

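```bash
cat > h.py <<'E'
import numpy as np, cv2
from station import *
from scipy.spatial.transform import Rotation as Ro
def ray(c,u,v):
    R=cv2.Rodrigues(np.array(c['rvec']))[0]; t=np.array(c['tvec']).ravel()
    d=R.T@np.array([(u-c['cx'])/c['fx'],(v-c['cy'])/c['fy'],1]); return -R.T@t,d
def px(c,u,v,z):
    o,d=ray(c,u,v); return o+d*(z-o[2])/d[2]
def proj(c,P):
    P=np.atleast_2d(np.array(P,float)); K=np.array([[c['fx'],0,c['cx']],[0,c['fy'],c['cy']],[0,0,1]])
    return cv2.projectPoints(P,np.array(c['rvec']),np.array(c['tvec']),K,None)[0].reshape(-1,2)
def tri(c1,p1,c2,p2):
    (o1,d1),(o2,d2)=ray(c1,*p1),ray(c2,*p2)
    A=np.stack([d1,-d2],1); s=np.linalg.lstsq(A,o2-o1,rcond=None)[0]
    a,b=o1+s[0]*d1,o2+s[1]*d2; return (a+b)/2,np.linalg.norm(a-b)
def crop(im,x0,y0,w,h,k,name):
    r=cv2.resize(im[y0:y0+h,x0:x0+w],None,fx=k,fy=k,interpolation=cv2.INTER_CUBIC)[:,:,::-1].copy()
    for x in range((x0+9)//10*10,x0+w,10):
        L=8 if x%50 else 16; cv2.line(r,((x-x0)*k,0),((x-x0)*k,L),(0,255,255),1)
        if x%20==0: cv2.putText(r,str(x),((x-x0)*k+2,12),0,.35,(0,255,255))
    for y in range((y0+9)//10*10,y0+h,10):
        cv2.line(r,(0,(y-y0)*k),(8,(y-y0)*k),(0,255,255),1)
        if y%20==0: cv2.putText(r,str(y),(10,(y-y0)*k+4),0,.35,(0,255,255))
    cv2.imwrite(name,r)
E
python3 - <<'E'
from h import *
t=cv2.imread('pics/top0.png')[:,:,::-1]; s=cv2.imread('pics/scene0.png')[:,:,::-1]
crop(t,160,125,100,100,6,'pics/a1.png'); crop(t,270,145,150,100,5,'pics/a2.png')
crop(s,270,140,110,90,7,'pics/a3.png'); crop(s,80,165,180,140,4,'pics/a4.png')
E
```

```text
(no output)
```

View pics/a1.png

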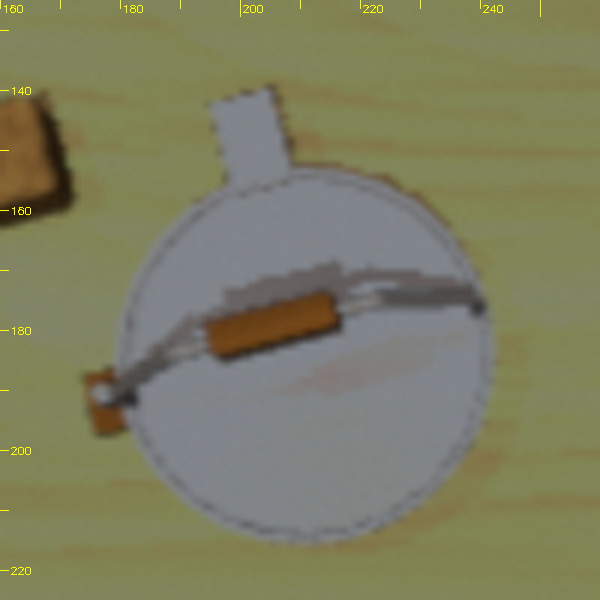

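View pics/a2.png

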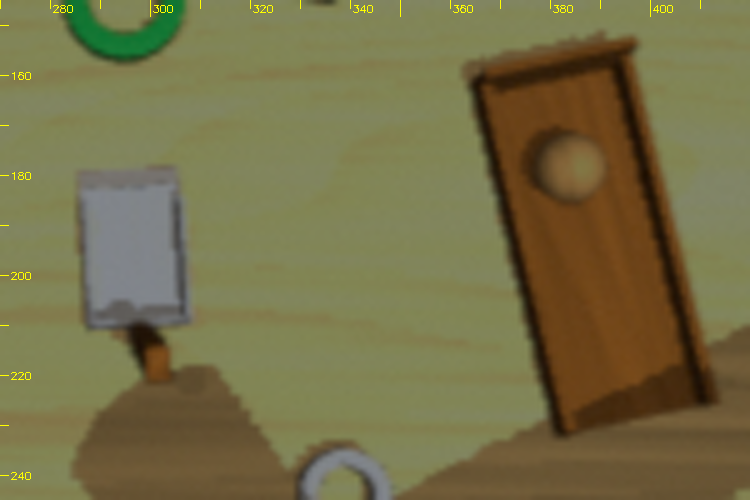

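View pics/a3.png

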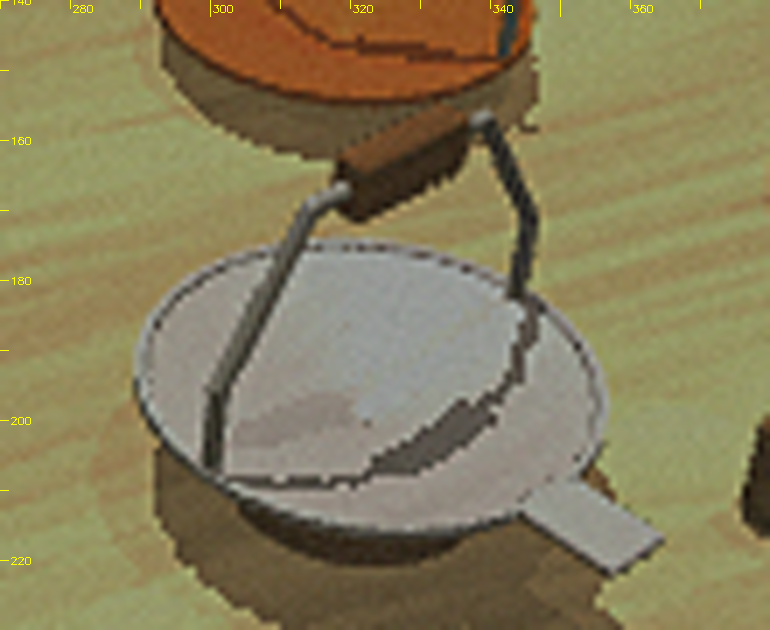

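View pics/a4.png

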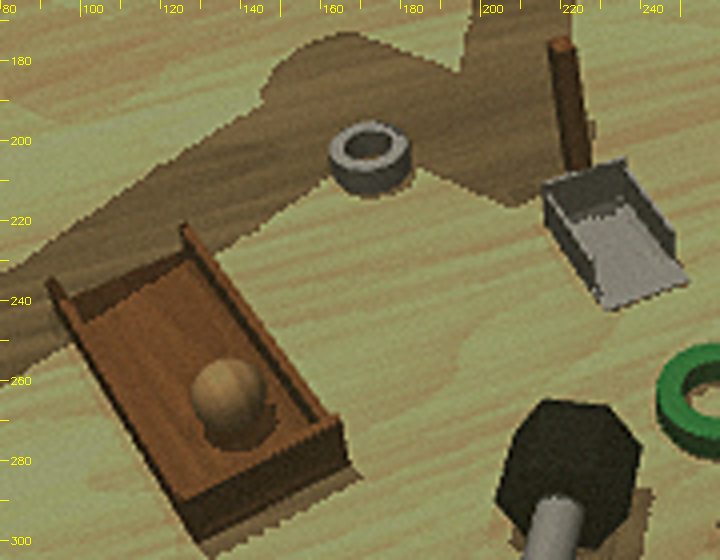

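```bash
cat > fit.py <<'E'
from h import *
from scipy.optimize import least_squares
T,S=calibration('top'),calibration('scene')
def fit(name,obs,x0,z0):
    # obs: (cam, local xyz mm, px)
    def f(p):
        c,s=np.cos(p[2]),np.sin(p[2]); r=[]
        for cam,l,q in obs:
            l=np.array(l)/1000; w=[p[0]+c*l[0]-s*l[1],p[1]+s*l[0]+c*l[1],z0+l[2]]
            r+=list(proj(cam,w)[0]-q)
        return np.array(r)
    r=least_squares(f,x0,loss='soft_l1'); print(name,np.round(r.x[:2],4),'yaw',np.round(np.degrees(r.x[2]),2)); print(np.round(r.fun if 0 else f(r.x).reshape(-1,2),1).tolist()); return r.x
E
python3 - <<'E'
from fit import *
print(px(T,212,184,.05),px(T,385,178,.026),px(T,297,179,0),px(T,157,280,.05))
fit('scoop',[(T,(0,29,0),(286,179.5)),(T,(0,-29,0),(305,178.5)),(T,(-90,29,28),(287,210.5)),(T,(-90,-29,28),(308,209.5)),(T,(-118,0,117),(301.5,219.5)),
 (S,(0,29,0),(251.5,235.5)),(S,(0,-29,0),(232,242.5)),(S,(-90,29,28),(236,204.8)),(S,(-90,-29,28),(215.5,211)),(S,(-118,0,117),(220,175.5))],[.45,-.06,0],0)
fit('gutter',[(T,(-100,44,26),(381.5,231.5)),(T,(-100,-44,26),(412,225)),(T,(107,44,39),(363,159)),(T,(107,-44,39),(396,153)),
 (S,(-100,44,26),(125.5,221)),(S,(-100,-44,26),(92,235)),(S,(107,44,39),(164,269.5)),(S,(107,-44,39),(126,290))],[.45,-.3,0.2],0)
c,e=tri(T,(384,178.3),S,(137,264.5)); print('ball',c,e)
fit('dish',[(T,(127,15,31),(195,142.5)),(T,(127,-15,31),(205.5,140)),(T,(0,28,126),(194.5,181.5)),(T,(0,-28,126),(216,177)),(T,(0,0,31),(211,184)),
 (S,(127,15,31),(363.5,217)),(S,(127,-15,31),(358,222)),(S,(0,28,126),(336.5,159.5)),(S,(0,-28,126),(318.5,169))],[.45,.15,0.2],0.02)
print('pin',px(T,177,190,.048),[px(T,*q,.051) for q in [(180.5,184),(242,184),(211,152.5),(211,215.5)]])
for n,o in dict(ring=(294,145),ex=(291,118),can=(251,92),collar=(339,243),block=(155,153),db=(341,117)).items(): print(n,px(T,*o,.03))
E
```

```text
[0.55323855 0.23372957 0.05      ] [ 0.58224284 -0.25249244  0.026     ] [ 0.5783966  -0.00585944  0.        ] [0.28812697 0.37477152 0.05      ]
scoop [ 0.5779 -0.001 ] yaw 3.72
[[-0.7, 0.1], [0.3, 0.2], [0.5, -0.5], [0.1, -0.4], [-0.2, -1.1], [0.4, -1.2], [-1.4, -0.6], [0.2, -0.1], [-0.1, 0.4], [-0.1, -1.4]]
gutter [ 0.5402 -0.2645] yaw 13.06
[[1.2, -0.5], [1.4, -0.6], [3.5, -0.4], [1.1, -0.9], [2.2, -1.1], [0.1, -0.3], [1.5, -1.3], [-0.1, -1.9]]
ball [ 0.58220095 -0.25103149  0.02040999] 0.0006072931087694191
dish [0.5542 0.2377] yaw 14.7
[[0.3, -1.3], [0.2, -1.3], [0.2, 0.1], [0.2, -0.6], [-0.5, -0.4], [1.1, -1.2], [-1.5, -1.1], [-1.8, -1.1], [0.4, -2.8]]
pin [0.53488649 0.33089584 0.048     ] [array([0.55150458, 0.32116591, 0.051     ]), array([0.55465309, 0.15032626, 0.051     ]), array([0.64177585, 0.23924177, 0.051     ]), array([0.46577671, 0.2335446 , 0.051     ])]
ring [0.67186419 0.00607968 0.03      ]
ex [0.75055683 0.01557329 0.03      ]
can [0.82569208 0.13211822 0.03      ]
collar [ 0.39720813 -0.12187277  0.03      ]
block [0.64174324 0.40225985 0.03      ]
db [ 0.75587473 -0.12762065  0.03      ]
```

```bash
cat > plan.py <<'E'
from h import *
def Rz(a): return Ro.from_euler('z',a,degrees=True).as_matrix()
def tool_scoop(yaw,pitch=0):
    # scoop yaw deg; pitch deg front-down ; tool aligned with handle
    R=Rz(yaw)@Ro.from_euler('y',pitch,degrees=True).as_matrix()
    z=R@np.array([np.sin(.2),0,-np.cos(.2)]); y=R[:,1]; return np.stack([np.cross(y,z),y,z],1),R
def scoop_tcp(lip,yaw,pitch=0):
    Rt,R=tool_scoop(yaw,pitch)
    g=np.array(lip)+R@np.array([-.1105,0,.081]); return g+.019*Rt[:,2],Rt
def rows(p1,R1,n,p0=None,R0=None,show=True):
    s=sense()
    if p0 is None: p0,R0=s['tcp_pos'],s['ee_rot']
    p0=np.array(p0);p1=np.array(p1)
    rv=Ro.from_matrix(R0.T@R1).as_rotvec()
    Rc=R0
    out=[]
    for i in range(n):
        Rn=R0@Ro.from_rotvec(rv*(i+1)/n).as_matrix()
        d=Rc.T@((p1-p0)/n)*1000; w=rv/n
        out.append(np.r_[np.round(d,1),np.round(w,4)]); Rc=Rn
    if show:
        print('from',np.round(p0,4),'to',np.round(p1,4),'dist',np.round(np.linalg.norm(p1-p0)*1000,1),'ang',np.round(np.degrees(np.linalg.norm(rv)),1),'t',s['time_s'])
        for o in out: print(', '.join('%g'%v for v in o))
    return out
E
python3 - <<'E'
from plan import *
p,R=scoop_tcp([.578,-.001,0],3.7); print(p)
p=p-.12*R[:,2]
rows(p,R,12)
E
```

```text
[ 0.47149717 -0.00788723  0.06237874]
from [ 0.2228 -0.5834  0.2217] to [ 0.4477 -0.0094  0.18  ] dist 617.9 ang 20.7 t 0.15
-34.6, 38, 3.5, 0.0026, -0.0166, 0.0249
-33.5, 38.9, 4, 0.0026, -0.0166, 0.0249
-32.5, 39.7, 4.4, 0.0026, -0.0166, 0.0249
-31.4, 40.5, 4.9, 0.0026, -0.0166, 0.0249
-30.3, 41.3, 5.3, 0.0026, -0.0166, 0.0249
-29.2, 42, 5.7, 0.0026, -0.0166, 0.0249
-28, 42.8, 6, 0.0026, -0.0166, 0.0249
-26.9, 43.5, 6.4, 0.0026, -0.0166, 0.0249
-25.7, 44.1, 6.7, 0.0026, -0.0166, 0.0249
-24.4, 44.8, 7, 0.0026, -0.0166, 0.0249
-23.2, 45.4, 7.3, 0.0026, -0.0166, 0.0249
-21.9, 46, 7.5, 0.0026, -0.0166, 0.0249
```

Emit:
{"api": "carry_out", "payload": {
  "commands": [-34,38,3,0.003,-0.017,0.025,-33,39,4,0.003,-0.017,0.025,-32,40,4,0.003,-0.017,0.025,-31,40,5,0.003,-0.017,0.025,-30,41,5,0.003,-0.017,0.025],
  "grip": 60
}}

```text
time_s: 0.78
tcp_pos: [0.3162, -0.3412, 0.2023]
ee_rot: [[-0.97, -0.227, 0.085], [-0.226, 0.974, 0.015], [-0.087, -0.005, -0.996]]
wrist_force: [-0.1, 0.1, 0.3]
gripper_width: 0.692
```

Emit:
{"api": "carry_out", "payload": {
  "commands": [-29,42,6,0.003,-0.017,0.025,-28,43,6,0.003,-0.017,0.025,-27,43,6,0.003,-0.017,0.025,-26,44,7,0.003,-0.017,0.025,-24,45,7,0.003,-0.017,0.025]
}}

```text
time_s: 1.4
tcp_pos: [0.4149, -0.0956, 0.1858]
ee_rot: [[-0.979, -0.097, 0.177], [-0.096, 0.995, 0.014], [-0.178, -0.003, -0.984]]
wrist_force: [1.1, -1.1, -0.9]
gripper_width: 0.691
```

```bash
python3 - <<'E'
from plan import *
s=sense(); print(s['joints'])
p,R=scoop_tcp([.578,-.001,0],3.7)
p=p-.1*R[:,2]
rows(p,R,4)
E
```

```text
[  9.77044069  -0.99137245 -35.83333876   1.27948419 -44.97747246
 -95.00714312]
from [ 0.4149 -0.0956  0.1858] to [ 0.4517 -0.0092  0.1604] dist 97.3 ang 2.2 t 1.4
-10, 20.6, 8.2, 0.0008, -0.0054, 0.0082
-9.7, 20.7, 8.2, 0.0008, -0.0054, 0.0082
-9.5, 20.8, 8.3, 0.0008, -0.0054, 0.0082
-9.3, 20.9, 8.3, 0.0008, -0.0054, 0.0082
```

Emit:
{"api": "carry_out", "payload": {
  "commands": [-10,21,8,0.001,-0.005,0.008,-10,21,8,0.001,-0.005,0.008,-9.5,21,8,0.001,-0.005,0.008,-9,21,8,0.001,-0.005,0.008,0,0,0,0,0,0]
}}

```text
time_s: 2.02
tcp_pos: [0.4515, -0.0019, 0.1603]
ee_rot: [[-0.978, -0.071, 0.197], [-0.07, 0.997, 0.013], [-0.198, -0.001, -0.98]]
wrist_force: [0.1, 0.6, -0.1]
gripper_width: 0.687
```

```bash
python3 - <<'E'
from plan import *
c=calibration('wrist')
im=capture('wrist');cv2.imwrite('pics/w1.png',im[:,:,::-1])
p,R=scoop_tcp([.578,-.001,0],3.7)
rows(p,R,5)
print(c)
G=np.array([.578,-.001,0])
for l in [(0,.029,0),(0,-.029,0),(-.09,.029,.028),(-.09,-.029,.028),(-.118,0,.117)]: print(l,proj(c,G+Rz(3.7)@np.array(l)))
E
```

```text
from [ 0.4513 -0.0025  0.1605] to [ 0.4715 -0.0079  0.0624] dist 100.3 ang 0.3 t 2.075
0, -1.4, 20, 0.0001, -0.0002, 0.0012
0, -1.4, 20, 0.0001, -0.0002, 0.0012
0, -1.4, 20, 0.0001, -0.0002, 0.0012
0, -1.4, 20, 0.0001, -0.0002, 0.0012
0, -1.3, 20, 0.0001, -0.0002, 0.0012
{'fx': 297.3277551005795, 'fy': 297.3277551005795, 'cx': 262.5999754346687, 'cy': 191.36146839421036, 'rvec': array([-1.90813364, -2.04787095, -0.46570675]), 'tvec': array([ 0.03339688, -0.45084036,  0.12351419])}
(0, 0.029, 0) [[279.07165979 246.36295476]]
(0, -0.029, 0) [[232.84076402 246.12593875]]
(-0.09, 0.029, 0.028) [[282.99907038 191.36405904]]
(-0.09, -0.029, 0.028) [[227.15862864 191.05490698]]
(-0.118, 0, 0.117) [[252.05844515 209.37982156]]
```

View pics/w1.png

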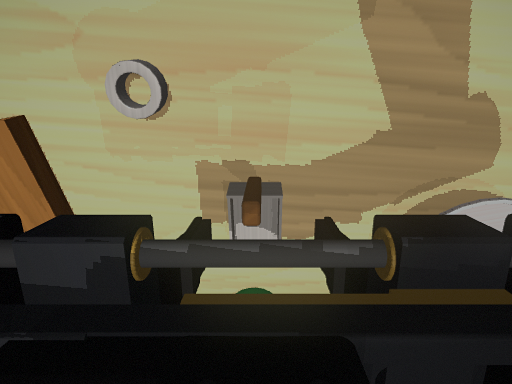

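Emit:
{"api": "carry_out", "payload": {
  "commands": [0,-5,20,0,0,0.006,0,0,20,0,0,0,0,0,20,0,0,0,0,0,20,0,0,0,0,0,15,0,0,0]
}}

```text
time_s: 2.7
tcp_pos: [0.4714, -0.0094, 0.0679]
ee_rot: [[-0.977, -0.06, 0.203], [-0.059, 0.998, 0.015], [-0.203, 0.003, -0.979]]
wrist_force: [-0.2, -0.2, 0.5]
gripper_width: 0.692
```

```bash
python3 - <<'E'
from plan import *
p,R=scoop_tcp([.578,-.001,0],3.7)
rows(p,R,1)
s=capture('scene'); crop(s,150,110,130,140,5,'pics/b1.png')
E
```

```text
from [ 0.4714 -0.0094  0.0679] to [ 0.4715 -0.0079  0.0624] dist 5.8 ang 0.4 t 2.7
0.9, 1.5, 5.5, 0.0016, 0.0047, -0.0046
```

View pics/b1.png

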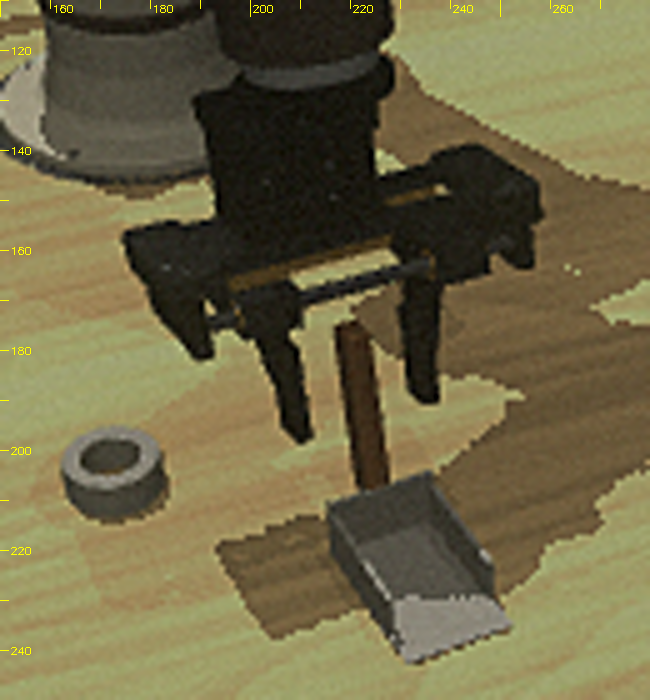

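Emit:
{"api": "carry_out", "payload": {
  "commands": [0,1.5,5.5,0,0.004,-0.004,0,0,0,0,0,0,0,0,0,0,0,0,0,0,0,0,0,0,0,0,0,0,0,0],
  "grip": 5
}}

```text
time_s: 3.38
tcp_pos: [0.4722, -0.0089, 0.0627]
ee_rot: [[-0.978, -0.063, 0.199], [-0.061, 0.998, 0.014], [-0.199, 0.002, -0.98]]
wrist_force: [-0.3, 0.1, 0.1]
gripper_width: 0.209
```

```bash
python3 - <<'E'
from plan import *
from fit import T
s=sense(); print(s['tcp_pos'],s['ee_rot'][:,1],s['wrist_force'],s['joints'],s['gripper_width']*87)
E
```

```text
[ 0.47218344 -0.00889609  0.06270665] [-0.06276142  0.99802724  0.00162115] [-0.34074579  0.14995041  0.12044426] [  20.6992639    14.03002347  -44.31191023    9.20528768  -20.88734309
 -115.40459024] 18.17204283433443
```

Emit:
{"api": "carry_out", "payload": {
  "commands": [0,0,0,0,0,0,0,0,0,0,0,0,0,0,0,0,0,0],
  "grip": 3
}}

```text
time_s: 3.75
tcp_pos: [0.4721, -0.0088, 0.0628]
ee_rot: [[-0.978, -0.063, 0.199], [-0.061, 0.998, 0.014], [-0.199, 0.002, -0.98]]
wrist_force: [0.5, -0.1, -0.2]
gripper_width: 0.161
```

```bash
cat >> plan.py <<'E'
# scoop-in-tool transform: from nominal pose at the grasp
TG=np.array([.4721,-.0088,.0628]); RG=np.array([[-0.978,-0.063,0.199],[-0.061,0.998,0.014],[-0.199,0.002,-0.98]])
SG_R=Rz(3.6); SG_p=np.array([.578,-.001,0])
OFF_p=RG.T@(SG_p-TG); OFF_R=RG.T@SG_R
def tool_for(lip,yaw,pitch=0,roll=0):
    R=Rz(yaw)@Ro.from_euler('yx',[pitch,roll],degrees=True).as_matrix()
    Rt=R@OFF_R.T; Rt=Ro.from_matrix(Rt).as_matrix(); return np.array(lip)-Rt@OFF_p,Rt
def scoop_now():
    s=sense(); R=s['ee_rot']@OFF_R; return s['tcp_pos']+s['ee_rot']@OFF_p,R
GO=np.array([.5402,-.2645,0]);GY=13.06
def gut(x,y,z): return GO+Rz(GY)@np.array([x,y,z])
E
python3 - <<'E'
from plan import *
p,R=tool_for([.578,-.001,.085],3.6); r0=rows(p,R,2)
p2,R2=tool_for(gut(-.015,0,.085),GY); rows(p2,R2,8,p,R)
E
```

```text
from [ 0.4721 -0.0088  0.0628] to [ 0.4721 -0.0088  0.1478] dist 85.0 ang 0.0 t 3.75
-8.5, 0.1, -41.7, -0.0001, -0, 0.0001
-8.5, 0.1, -41.7, -0.0001, -0, 0.0001
from [ 0.4721 -0.0088  0.1478] to [ 0.4224 -0.293   0.1478] dist 288.5 ang 9.5 t 3.75
8.2, -35.1, -1.7, -0.0041, 0, -0.0202
9, -34.9, -1.9, -0.0041, 0, -0.0202
9.7, -34.7, -2, -0.0041, 0, -0.0202
10.4, -34.5, -2.2, -0.0041, 0, -0.0202
11.1, -34.2, -2.3, -0.0041, 0, -0.0202
11.7, -34, -2.4, -0.0041, 0, -0.0202
12.4, -33.8, -2.6, -0.0041, 0, -0.0202
13.1, -33.5, -2.7, -0.0041, 0, -0.0202
```

Emit:
{"api": "carry_out", "payload": {
  "commands": [-4,0,-20,0,0,0,-8,0,-42,0,0,0,-5,0,-24,0,0,0,8,-35,-2,-0.004,0,-0.02,9,-35,-2,-0.004,0,-0.02]
}}

```text
time_s: 4.38
tcp_pos: [0.4561, -0.0806, 0.1512]
ee_rot: [[-0.976, -0.109, 0.189], [-0.107, 0.994, 0.021], [-0.19, 0.0, -0.982]]
wrist_force: [0.2, -0.4, -2.0]
gripper_width: 0.156
```

Emit:
{"api": "carry_out", "payload": {
  "commands": [10,-35,-2,-0.004,0,-0.02,10,-35,-2,-0.004,0,-0.02,11,-34,-2,-0.004,0,-0.02,12,-34,-2,-0.004,0,-0.02,12,-34,-2,-0.004,0,-0.02]
}}

```text
time_s: 5.0
tcp_pos: [0.4214, -0.2632, 0.1476]
ee_rot: [[-0.961, -0.213, 0.178], [-0.209, 0.977, 0.045], [-0.183, 0.006, -0.983]]
wrist_force: [0.6, 0.8, -2.2]
gripper_width: 0.158
```

```bash
python3 - <<'E'
from plan import *
p2,R2=tool_for(gut(-.015,0,.085),GY); rows(p2,R2,2)
E
```

```text
from [ 0.4214 -0.2632  0.1476] to [ 0.4224 -0.293   0.1478] dist 29.7 ang 1.2 t 5.0
2.6, -14.6, -0.7, 0.0008, -0.008, -0.0067
2.7, -14.6, -0.7, 0.0008, -0.008, -0.0067
```

Emit:
{"api": "carry_out", "payload": {
  "commands": [2.5,-14.5,-1,0.001,-0.008,-0.007,2.5,-14.5,-1,0.001,-0.008,-0.007,0,0,0,0,0,0]
}}

```text
time_s: 5.38
tcp_pos: [0.4197, -0.2951, 0.1459]
ee_rot: [[-0.957, -0.222, 0.189], [-0.216, 0.975, 0.049], [-0.195, 0.006, -0.981]]
wrist_force: [-0.0, 0.0, -1.1]
gripper_width: 0.155
```

```bash
python3 - <<'E'
from plan import *
l,R=scoop_now(); print('lip',l,Ro.from_matrix(R).as_euler('zyx',degrees=True))
p2,R2=tool_for(gut(-.015,0,.085),GY); rows(p2,R2,1)
t=capture('top'); s=capture('scene')
crop(t,340,130,100,115,6,'pics/c1.png'); crop(s,70,140,140,170,4,'pics/c2.png')
from fit import T,S
for q in [(0,.029,0),(0,-.029,0),(-.09,.029,.028),(-.09,-.029,.028)]: print(proj(T,l+R@np.array(q)),proj(S,l+R@np.array(q)))
E
```

```text
lip [ 0.52263942 -0.27027551  0.08255698] [12.80005892  0.31044274  0.16276104]
from [ 0.4197 -0.2951  0.1459] to [ 0.4224 -0.293   0.1478] dist 4.0 ang 0.4 t 5.375
-3.4, 1.5, -1.3, 0.003, -0.0046, -0.0052
[[387.74417395 199.53382577]] [[130.4455428  223.85044156]]
[[408.89563334 195.14303379]] [[104.92802064 234.67417949]]
[[399.36092633 232.66076069]] [[112.70724579 193.59888784]]
[[421.27603424 228.08264905]] [[ 87.7306306  203.04144209]]
```

View pics/c1.png

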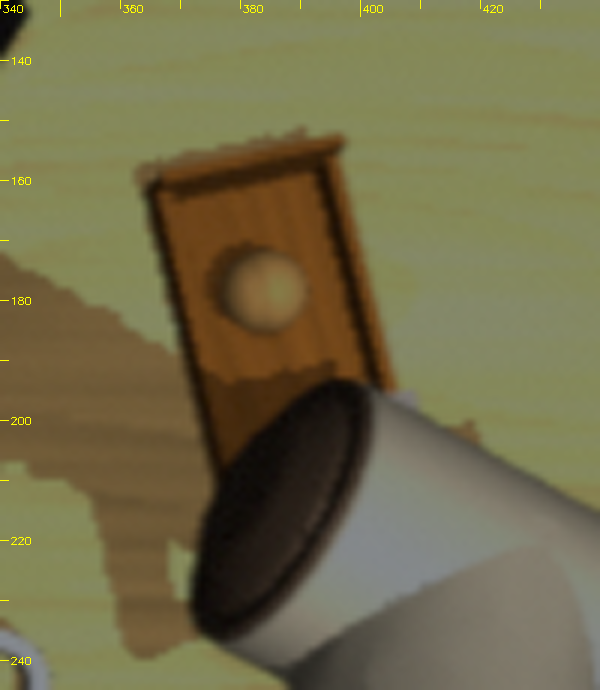

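View pics/c2.png

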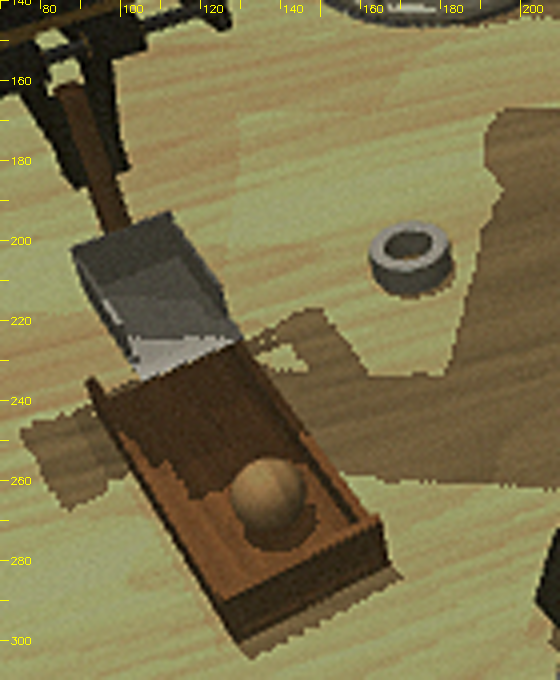

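```bash
python3 - <<'E'
from fit import *
t=cv2.imread('pics/top0.png')[:,:,::-1]; s=cv2.imread('pics/scene0.png')[:,:,::-1]
crop(t,355,145,64,96,8,'pics/d1.png'); crop(s,80,210,100,100,7,'pics/d2.png')
E
```

```text
(no output)
```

View pics/d1.png

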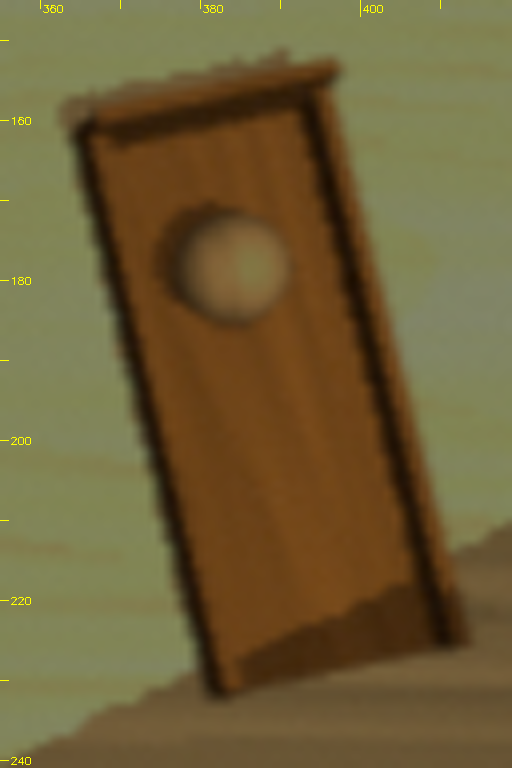

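View pics/d2.png

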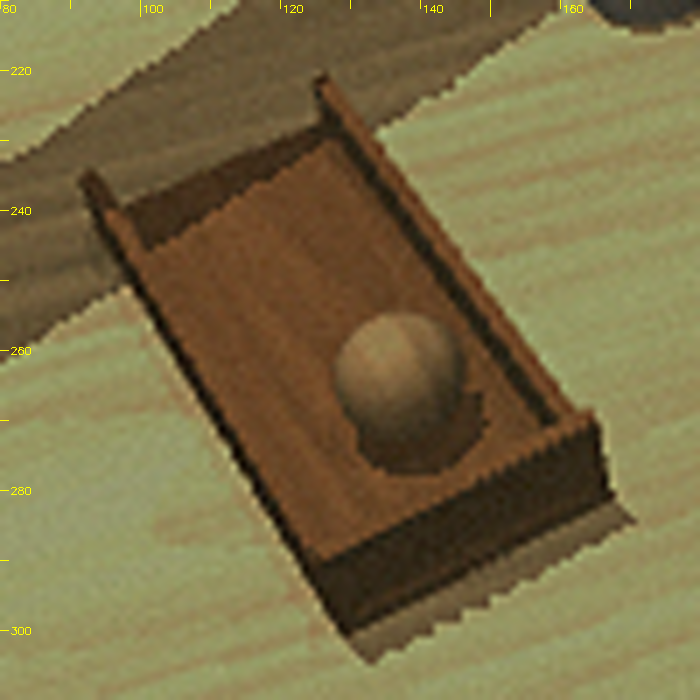

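```bash
python3 - <<'E'
from fit import *
to=[(T,(-100,-38,6),(409.5,225.5)),(T,(-100,-44,26),(413,224.8)),(T,(-100,44,0),(380.5,231.8)),(T,(-100,38,26),(384,231)),(T,(100,-38,6),(393,158)),(T,(100,38,6),(368,163))]
so=[(S,(110,-44,0),(129.5,300.5)),(S,(110,44,0),(167,280.5)),(S,(-100,41,26),(126,220.8)),(S,(-100,-41,26),(92,234.8)),(S,(-100,38,6),(126,228))]
fit('gt',to,[.54,-.26,.2],0);fit('gs',so,[.54,-.26,.2],0);fit('g',to+so,[.54,-.26,.2],0)
b=(.582,-.251,.026); print(px(T,384,178.3,.026),px(S,137,264,.026))
t=[(T,(0,29,0),(286,179.5)),(T,(0,-29,0),(305,178.5)),(T,(-90,29,28),(287,210.5)),(T,(-90,-29,28),(308,209.5))]
s=[ (S,(0,29,0),(251.5,235.5)),(S,(0,-29,0),(232,242.5)),(S,(-90,29,28),(236,204.8)),(S,(-90,-29,28),(215.5,211)),(S,(-118,0,117),(220,175.5))]
fit('st',t,[.58,0,0],0);fit('ss',s,[.58,0,0],0)
E
```

```text
gt [ 0.5388 -0.2666] yaw 12.14
[[-0.6, 0.4], [0.6, 0.5], [-0.4, -0.4], [0.9, -0.0], [0.1, -0.2], [-0.6, -0.2]]
gs [ 0.5399 -0.2666] yaw 13.39
[[-0.1, 0.6], [0.7, 0.5], [-0.6, -0.3], [0.2, -0.3], [-0.2, -1.1]]
g [ 0.539  -0.2665] yaw 12.9
[[-0.2, 0.0], [1.0, 0.1], [0.1, -0.4], [1.4, -0.0], [-0.4, -0.4], [-1.0, -0.0], [-0.6, 0.4], [0.3, 0.5], [-0.2, -0.6], [0.6, -0.8], [0.1, -1.3]]
[ 0.58133478 -0.24966292  0.026     ] [ 0.58626452 -0.25052185  0.026     ]
st [ 0.5775 -0.0012] yaw 3.15
[[-0.6, 0.2], [0.4, 0.4], [0.2, -0.4], [-0.1, -0.1]]
ss [ 0.5801 -0.0009] yaw 4.2
[[0.8, -0.7], [-1.0, 0.1], [0.2, 0.5], [0.0, 1.0], [-0.1, -0.9]]
```

```bash
sed -i 's/^GO=.*/GO=np.array([.539,-.2665,0]);GY=12.9/' plan.py; python3 - <<'E'
from plan import *
p,R=tool_for(gut(-.018,.004,.03),GY,1); rows(p,R,3)
p2,R2=tool_for(gut(-.018,.004,.008),GY,1); rows(p2,R2,2,p,R)
E
```

```text
from [ 0.4196 -0.2941  0.1459] to [ 0.4184 -0.2911  0.0947] dist 51.3 ang 0.8 t 5.475
3.5, 0.9, 16.7, 0.0014, 0.0042, -0.0004
3.4, 1, 16.7, 0.0014, 0.0042, -0.0004
3.4, 1, 16.7, 0.0014, 0.0042, -0.0004
from [ 0.4184 -0.2911  0.0947] to [ 0.4184 -0.2911  0.0727] dist 22.0 ang 0.0 t 5.475
2, -0, 10.8, 0, 0, 0
2, -0, 10.8, 0, 0, 0
```

Emit:
{"api": "carry_out", "payload": {
  "commands": [3.5,1,17,0.001,0.004,0,3.5,1,17,0.001,0.004,0,3.5,1,17,0.001,0.004,0,0,0,0,0,0,0]
}}

```text
time_s: 5.98
tcp_pos: [0.4179, -0.2879, 0.0926]
ee_rot: [[-0.958, -0.226, 0.176], [-0.221, 0.974, 0.045], [-0.182, 0.004, -0.983]]
wrist_force: [0.4, -1.0, -1.8]
gripper_width: 0.158
```

```bash
python3 - <<'E'
from plan import *
l,R=scoop_now(); print('gut lip',Rz(GY).T@(l-GO),Ro.from_matrix(R).as_euler('zyx',degrees=True))
s=capture('scene');crop(s,70,170,110,140,5,'pics/e2.png')
p2,R2=tool_for(gut(-.018,.004,.008),GY,1); rows(p2,R2,2)
E
```

```text
gut lip [-0.01780029  0.00774011  0.02787081] [13.04029374  1.03930427 -0.09276472]
from [ 0.4187 -0.2884  0.0936] to [ 0.4184 -0.2911  0.0727] dist 21.1 ang 0.2 t 6.025
2.4, -1.3, 10.2, 0.0007, 0.0006, 0.0012
2.4, -1.3, 10.2, 0.0007, 0.0006, 0.0012
```

View pics/e2.png

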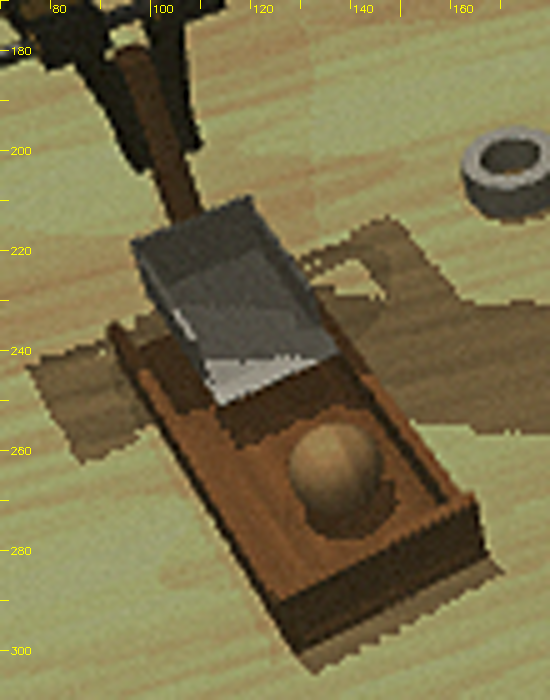

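Emit:
{"api": "carry_out", "payload": {
  "commands": [2,-2.5,10,0,0,0,2,0,10,0,0,0,0,0,0,0,0,0]
}}

```text
time_s: 6.4
tcp_pos: [0.4201, -0.291, 0.0735]
ee_rot: [[-0.957, -0.227, 0.181], [-0.222, 0.974, 0.043], [-0.186, 0.001, -0.983]]
wrist_force: [0.4, 0.6, -2.1]
gripper_width: 0.158
```

```bash
python3 - <<'E'
from plan import *
l,R=scoop_now(); print('gut lip',Rz(GY).T@(l-GO),Ro.from_matrix(R).as_euler('zyx',degrees=True),sense()['wrist_force'])
s=capture('scene');crop(s,70,170,110,140,5,'pics/e3.png')
l,R=scoop_now(); print('gut lip',Rz(GY).T@(l-GO))
E
```

```text
gut lip [-0.01602857  0.00400821  0.00918569] [13.09720441  0.75094711 -0.23241193] [ 0.42162442  0.6176907  -2.06142121]
gut lip [-0.0156325  0.0036359  0.0097669]
```

View pics/e3.png

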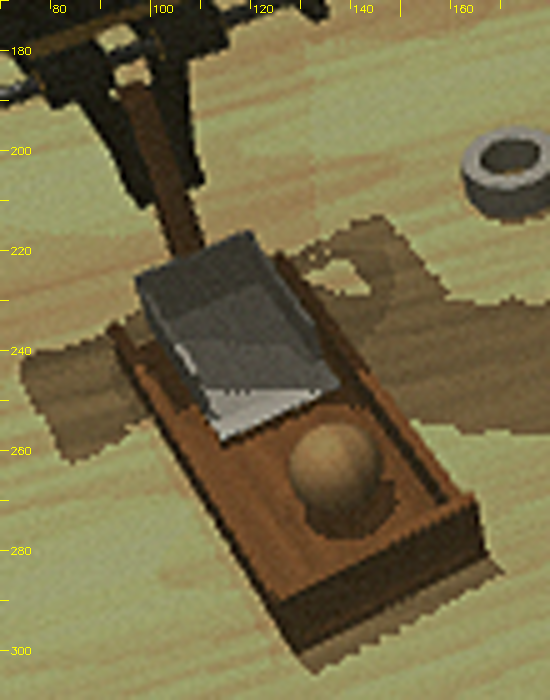

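Emit:
{"api": "carry_out", "payload": {
  "commands": [0.5,0.5,2.5,0,0,0,0.2,0,1,0,0,0]
}}

```text
time_s: 6.7
tcp_pos: [0.4207, -0.291, 0.0707]
ee_rot: [[-0.957, -0.227, 0.183], [-0.223, 0.974, 0.042], [-0.187, -0.001, -0.982]]
wrist_force: [0.6, 0.5, -1.9]
gripper_width: 0.161
```

```bash
python3 - <<'E'
from plan import *
l,R=scoop_now(); print('gut lip',Rz(GY).T@(l-GO),Ro.from_matrix(R).as_euler('zyx',degrees=True),sense()['wrist_force'])
p,R=tool_for(gut(.03,.005,.0065),GY,1);rows(p,R,3)
E
```

```text
gut lip [-0.01533991  0.00379764  0.0065672 ] [13.10658599  0.63655254 -0.29759434] [ 0.61482253  0.46190726 -1.91798727]
from [ 0.4207 -0.291   0.0707] to [ 0.4649 -0.2795  0.0712] dist 45.7 ang 0.4 t 6.7
-15, 0.4, 2.7, -0.0006, 0.0018, 0.0013
-15, 0.4, 2.7, -0.0006, 0.0018, 0.0013
-15, 0.5, 2.6, -0.0006, 0.0018, 0.0013
```

Emit:
{"api": "carry_out", "payload": {
  "commands": [0.2,0,1.2,0,0,0]
}}

```text
time_s: 6.82
tcp_pos: [0.4209, -0.2912, 0.0697]
ee_rot: [[-0.957, -0.227, 0.183], [-0.223, 0.974, 0.041], [-0.188, -0.001, -0.982]]
wrist_force: [-3.5, -0.2, 4.1]
gripper_width: 0.162
```

Emit:
{"api": "carry_out", "payload": {
  "commands": [0.2,0,1.0,0,0,0]
}}

```text
time_s: 6.95
tcp_pos: [0.4212, -0.2915, 0.0695]
ee_rot: [[-0.956, -0.227, 0.184], [-0.224, 0.974, 0.041], [-0.189, -0.002, -0.982]]
wrist_force: [-3.5, 0.4, 7.2]
gripper_width: 0.159
```

Emit:
{"api": "carry_out", "payload": {
  "commands": [-12,0.4,1.6,0,0,0,-12,0.4,2.2,0,0,0,-10,0.4,1.9,0,0,0]
}}

```text
time_s: 7.32
tcp_pos: [0.4559, -0.2823, 0.0705]
ee_rot: [[-0.956, -0.226, 0.185], [-0.223, 0.974, 0.041], [-0.189, -0.002, -0.982]]
wrist_force: [-0.2, -0.1, -0.9]
gripper_width: 0.159
```

```bash
python3 - <<'E'
from plan import *
l,R=scoop_now(); print('gut lip',Rz(GY).T@(l-GO),Ro.from_matrix(R).as_euler('zyx',degrees=True),sense()['wrist_force'])
s=capture('scene');crop(s,70,170,110,140,5,'pics/e4.png')
p,R=tool_for(gut(.085,.005,.0055),GY,1);rows(p,R,6)
E
```

```text
gut lip [0.02103615 0.00435777 0.00665494] [13.07700891  0.50416186 -0.36200632] [-0.20359135 -0.1132011  -0.85953612]
from [ 0.4573 -0.2823  0.0707] to [ 0.5186 -0.2672  0.0702] dist 63.1 ang 0.6 t 7.375
-10.3, 0.1, 2.1, -0.0007, 0.0014, 0.0008
-10.3, 0.1, 2.1, -0.0007, 0.0014, 0.0008
-10.3, 0.1, 2.1, -0.0007, 0.0014, 0.0008
-10.3, 0.2, 2, -0.0007, 0.0014, 0.0008
-10.3, 0.2, 2, -0.0007, 0.0014, 0.0008
-10.3, 0.2, 2, -0.0007, 0.0014, 0.0008
```

View pics/e4.png

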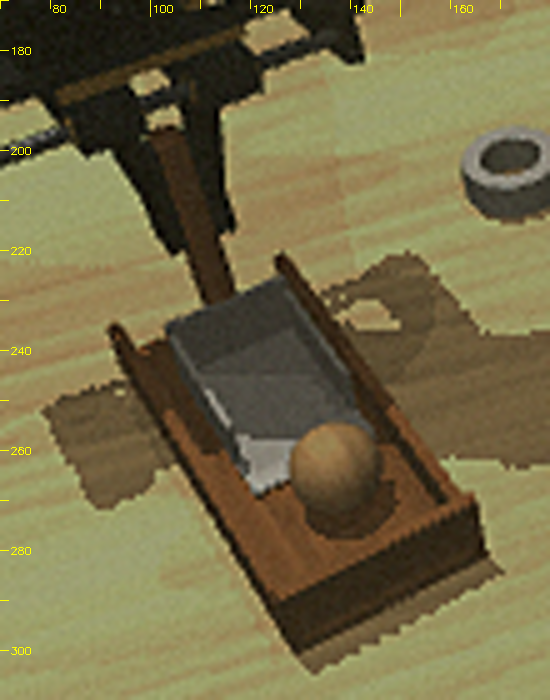

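Emit:
{"api": "carry_out", "payload": {
  "commands": [-9,0.2,1.8,0,0.001,0,-9,0.2,1.9,0,0.001,0,-9,0.2,1.8,0,0.001,0,-9,0.2,1.8,0,0.001,0]
}}

```text
time_s: 7.88
tcp_pos: [0.495, -0.2724, 0.07]
ee_rot: [[-0.957, -0.227, 0.181], [-0.224, 0.974, 0.039], [-0.185, -0.003, -0.983]]
wrist_force: [-1.6, -1.3, -0.1]
gripper_width: 0.157
```

```bash
python3 - <<'E'
from plan import *
l,R=scoop_now(); print('gut lip',Rz(GY).T@(l-GO),Ro.from_matrix(R).as_euler('zyx',degrees=True),sense()['wrist_force'])
s=capture('scene');crop(s,70,170,110,140,5,'pics/e5.png')
p,R=tool_for(gut(.095,.005,.0055),GY,1);rows(p,R,5)
E
```

```text
gut lip [0.0610937  0.00529607 0.00570983] [13.14486455  0.72179087 -0.4501322 ] [-1.63374054 -1.26949385 -0.08328653]
from [ 0.4964 -0.2724  0.0702] to [ 0.5283 -0.2649  0.0702] dist 32.8 ang 0.5 t 7.925
-6.4, -0, 1.2, -0.0009, 0.0009, 0.0012
-6.4, 0, 1.2, -0.0009, 0.0009, 0.0012
-6.4, 0, 1.2, -0.0009, 0.0009, 0.0012
-6.4, 0, 1.2, -0.0009, 0.0009, 0.0012
-6.4, 0, 1.2, -0.0009, 0.0009, 0.0012
```

View pics/e5.png

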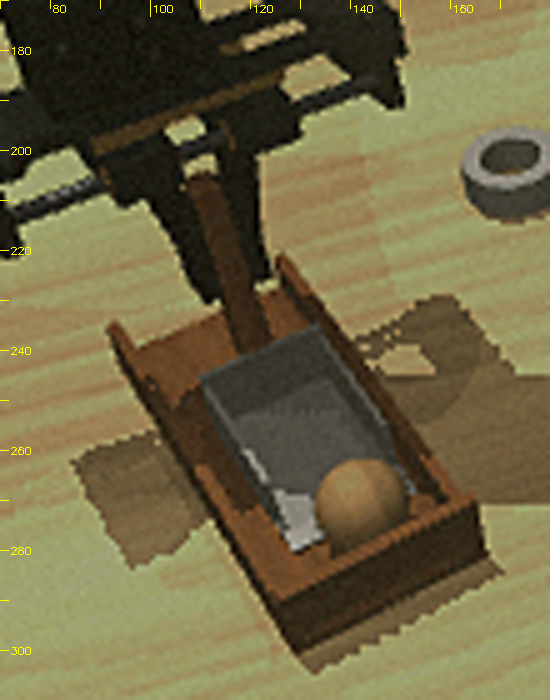

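Emit:
{"api": "carry_out", "payload": {
  "commands": [-7,0,1.3,0,0.001,0.001,-7,0,1.3,0,0.001,0.001,-7,0,1.3,0,0.001,0.001,-7,0,1.3,0,0.001,0.001]
}}

```text
time_s: 8.43
tcp_pos: [0.5253, -0.2657, 0.0704]
ee_rot: [[-0.958, -0.223, 0.178], [-0.22, 0.975, 0.038], [-0.182, -0.003, -0.983]]
wrist_force: [-0.5, -0.5, 0.5]
gripper_width: 0.159
```

```bash
python3 - <<'E'
from plan import *
l,R=scoop_now(); print('gut lip',Rz(GY).T@(l-GO),Ro.from_matrix(R).as_euler('zyx',degrees=True),sense()['wrist_force'])
s=capture('scene');crop(s,70,170,110,140,5,'pics/e6.png')
E
```

```text
gut lip [0.09185625 0.00471134 0.00566075] [12.91681155  0.93164284 -0.48323272] [-0.48061658 -0.47578019  0.54711001]
```

View pics/e6.png

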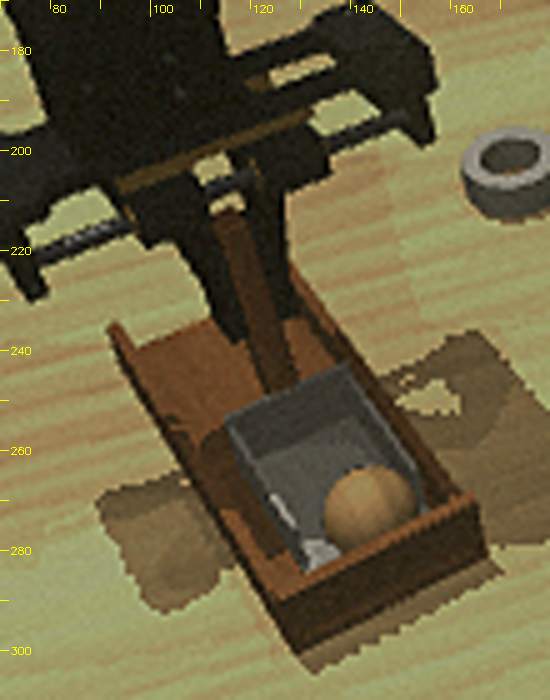

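Emit:
{"api": "carry_out", "payload": {
  "commands": [-4,0,0.7,0,0,0,-3,0,0.6,0,0,0]
}}

```text
time_s: 8.72
tcp_pos: [0.5306, -0.2645, 0.0707]
ee_rot: [[-0.959, -0.225, 0.172], [-0.222, 0.974, 0.038], [-0.176, -0.002, -0.984]]
wrist_force: [-14.4, -6.2, 13.1]
gripper_width: 0.161
```

```bash
python3 - <<'E'
from plan import *
l,R=scoop_now(); print('gut lip',Rz(GY).T@(l-GO),Ro.from_matrix(R).as_euler('zyx',degrees=True),sense()['wrist_force'])
rear=l+R@np.array([-.09,0,0])
R2=Rz(GY)@Ro.from_euler('y',-10,degrees=True).as_matrix()
lip=rear+np.array([0,0,.006])+R2@np.array([.09,0,0])
p,Rt=tool_for(lip,GY,-10); rows(p,Rt,5)
p2,Rt2=tool_for(lip+[0,0,.1],GY,-10); rows(p2,Rt2,4,p,Rt)
E
```

```text
gut lip [0.09694411 0.00488812 0.00541171] [12.9938772   1.26640812 -0.50059684] [-14.41958662  -6.21531854  13.13368128]
from [ 0.5306 -0.2645  0.0707] to [ 0.5188 -0.2674  0.0726] dist 12.3 ang 11.3 t 8.725
2.3, -0, -0.8, -0.0006, -0.0396, 0.0004
2.3, -0, -0.9, -0.0006, -0.0396, 0.0004
2.3, -0, -1, -0.0006, -0.0396, 0.0004
2.2, -0, -1.1, -0.0006, -0.0396, 0.0004
2.2, -0, -1.2, -0.0006, -0.0396, 0.0004
from [ 0.5188 -0.2674  0.0726] to [ 0.5188 -0.2674  0.1726] dist 100.0 ang 0.0 t 8.725
-9.2, 0, -23.3, 0, 0, 0
-9.2, 0, -23.3, 0, 0, 0
-9.2, 0, -23.3, 0, 0, 0
-9.2, 0, -23.3, 0, 0, 0
```

Emit:
{"api": "carry_out", "payload": {
  "commands": [2.3,0,-1,0,-0.04,0,2.3,0,-1,0,-0.04,0,2.3,0,-1,0,-0.04,0,2.3,0,-1,0,-0.04,0,2.3,0,-1,0,-0.04,0]
}}

```text
time_s: 9.35
tcp_pos: [0.5168, -0.266, 0.0702]
ee_rot: [[-0.906, -0.225, 0.36], [-0.209, 0.974, 0.084], [-0.37, 0.001, -0.929]]
wrist_force: [0.2, -0.1, -2.4]
gripper_width: 0.162
```

```bash
python3 - <<'E'
from plan import *
l,R=scoop_now(); print('gut lip',Rz(GY).T@(l-GO),Ro.from_matrix(R).as_euler('zyx',degrees=True),sense()['wrist_force'],sense()['joints'])
s=capture('scene');crop(s,70,170,110,140,5,'pics/e7.png')
E
```

```text
gut lip [0.09412992 0.00673876 0.02717157] [13.18630185 -9.93581135  2.29456511] [ 0.162232   -0.09091249 -2.42503617] [-18.50177618  21.71431981 -20.90305591 -22.41239724 -30.62416589
 -40.82008712]
```

View pics/e7.png

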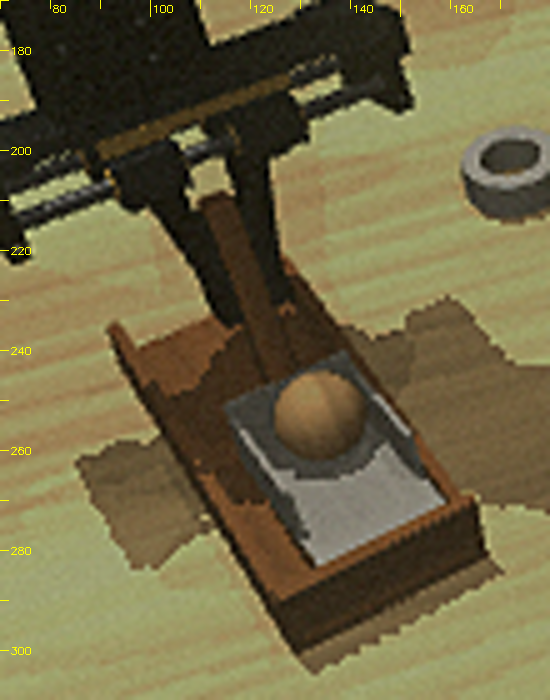

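Emit:
{"api": "carry_out", "payload": {
  "commands": [-4,0,-10,0,0,0,-9,0,-23,0,0,0,-9,0,-23,0,0,0,-9,0,-23,0,0,0,-5,0,-13,0,0,0]
}}

```text
time_s: 10.02
tcp_pos: [0.5156, -0.2661, 0.1721]
ee_rot: [[-0.908, -0.224, 0.354], [-0.208, 0.975, 0.084], [-0.364, 0.003, -0.931]]
wrist_force: [-0.1, -0.5, -2.5]
gripper_width: 0.16
```

```bash
cat >> plan.py <<'E'
DO=np.array([.5545,.2367,.0]);DY=14.7
def dis(x,y,z): return DO+Rz(DY)@np.array([x,y,z])
E
python3 - <<'E'
from plan import *
s=capture('scene');crop(s,70,140,140,170,4,'pics/e8.png')
l,R=scoop_now(); print('lip',l,Ro.from_matrix(R).as_euler('zyx',degrees=True),sense()['wrist_force'],sense()['joints'])
p,Rt=tool_for(dis(-.06,0,.13),DY,-6); rows(p,Rt,14)
E
```

```text
lip [ 0.62864728 -0.23964174  0.13042668] [13.14249879 -9.74501418  2.20179706] [ 0.59222983 -0.68199874 -1.57917423] [-17.8078774   13.75657101 -16.36758794 -16.19369059 -42.36589707
 -48.90774046]
from [ 0.5163 -0.2665  0.1739] to [0.3882 0.1919 0.1814] dist 476.1 ang 4.4 t 10.075
1.3, 34, -1.1, -0.0008, 0.005, -0.002
1.2, 34, -1, -0.0008, 0.005, -0.002
1.1, 34, -1, -0.0008, 0.005, -0.002
1.1, 34, -1, -0.0008, 0.005, -0.002
1, 34, -0.9, -0.0008, 0.005, -0.002
1, 34, -0.9, -0.0008, 0.005, -0.002
0.9, 34, -0.9, -0.0008, 0.005, -0.002
0.8, 34, -0.8, -0.0008, 0.005, -0.002
0.8, 34, -0.8, -0.0008, 0.005, -0.002
0.7, 34, -0.8, -0.0008, 0.005, -0.002
0.6, 34, -0.7, -0.0008, 0.005, -0.002
0.6, 34, -0.7, -0.0008, 0.005, -0.002
0.5, 34, -0.7, -0.0008, 0.005, -0.002
0.4, 34, -0.6, -0.0008, 0.005, -0.002
```

View pics/e8.png

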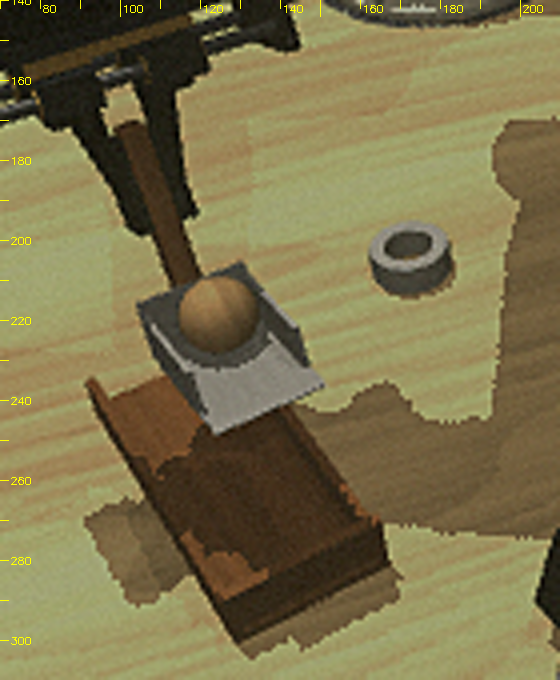

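Emit:
{"api": "carry_out", "payload": {
  "commands": [0.5,14,-0.5,0,0,0,1,28,-1,-0.001,0.005,-0.002,1,36,-1,-0.001,0.005,-0.002,1,36,-1,-0.001,0.005,-0.002,1,36,-1,-0.001,0.005,-0.002]
}}

```text
time_s: 10.7
tcp_pos: [0.4721, -0.1166, 0.172]
ee_rot: [[-0.917, -0.228, 0.328], [-0.212, 0.974, 0.084], [-0.339, 0.007, -0.941]]
wrist_force: [0.3, 0.3, -2.5]
gripper_width: 0.156
```

Emit:
{"api": "carry_out", "payload": {
  "commands": [1,36,-1,-0.001,0.005,-0.002,1,36,-1,-0.001,0.005,-0.002,1,36,-1,-0.001,0.005,-0.002,1,36,-1,-0.001,0.005,-0.002,1,36,-1,-0.001,0.005,-0.002]
}}

```text
time_s: 11.32
tcp_pos: [0.4154, 0.0632, 0.1714]
ee_rot: [[-0.926, -0.239, 0.293], [-0.224, 0.971, 0.083], [-0.305, 0.011, -0.952]]
wrist_force: [-0.3, 0.5, -2.5]
gripper_width: 0.157
```

```bash
python3 - <<'E'
from plan import *
l,R=scoop_now(); print('lip',l,Ro.from_matrix(R).as_euler('zyx',degrees=True),sense()['wrist_force'],sense()['joints'])
p,Rt=tool_for(dis(-.06,0,.13),DY,-6); rows(p,Rt,4)
E
```

```text
lip [0.52420236 0.09158265 0.12055084] [13.89919181 -5.93450254  2.02272996] [-0.28421855  0.5354853  -2.54305935] [  35.18477671   -4.62007194  -46.8029391    11.1443834   -31.49547024
 -120.12896044]
from [0.4154 0.0632 0.1714] to [0.3882 0.1919 0.1814] dist 132.0 ang 1.1 t 11.325
-1.7, 32.9, -1.7, 0.0011, 0.0011, -0.0044
-1.8, 32.9, -1.7, 0.0011, 0.0011, -0.0044
-2, 32.9, -1.8, 0.0011, 0.0011, -0.0044
-2.1, 32.9, -1.8, 0.0011, 0.0011, -0.0044
```

Emit:
{"api": "carry_out", "payload": {
  "commands": [-2,33,-2,0.001,0.001,-0.004,-2,33,-2,0.001,0.001,-0.004,-2,33,-2,0.001,0.001,-0.004,-1,18,-2,0.001,0.001,-0.004,0,0,0,0,0,0]
}}

```text
time_s: 11.95
tcp_pos: [0.3833, 0.1817, 0.1778]
ee_rot: [[-0.923, -0.259, 0.283], [-0.247, 0.966, 0.077], [-0.294, 0.002, -0.956]]
wrist_force: [0.0, 0.4, -1.8]
gripper_width: 0.16
```

```bash
python3 - <<'E'
from plan import *
l,R=scoop_now(); print('lip',l,Rz(DY).T@(l-DO),Ro.from_matrix(R).as_euler('zyx',degrees=True),sense()['wrist_force'],sense()['joints'])
s=capture('scene');t=capture('top');crop(s,220,100,160,135,5,'pics/f1.png');crop(t,160,120,130,115,6,'pics/f2.png')
p,Rt=tool_for(dis(-.06,0,.13),DY,-6); rows(p,Rt,1)
from fit import T,S
l,R=scoop_now()
for q in [(0,.029,0),(0,-.029,0),(-.09,.029,.028),(-.09,-.029,.028)]: print(proj(T,l+R@np.array(q)),proj(S,l+R@np.array(q)))
E
```

```text
lip [0.49099424 0.21166151 0.12557349] [-0.06778079 -0.00810383  0.12557349] [15.06569235 -5.39652239  1.43725411] [ 0.01180928  0.39038594 -1.76115236] [  54.73476994   -4.18789979  -47.87483458   19.23642175  -34.48607028
 -144.52633587]
from [0.3834 0.1802 0.1775] to [0.3882 0.1919 0.1814] dist 13.3 ang 0.5 t 12.05
-8.5, 10.1, -1.4, 0, -0.0081, 0.003
[[205.59808412 207.27089262]] [[311.8171581  154.88937672]]
[[227.53749836 201.90453469]] [[295.61641269 162.49082259]]
[[212.68756603 242.61096371]] [[288.52978965 134.33014602]]
[[235.24936593 237.06398318]] [[272.36373907 141.05522781]]
```

View pics/f1.png

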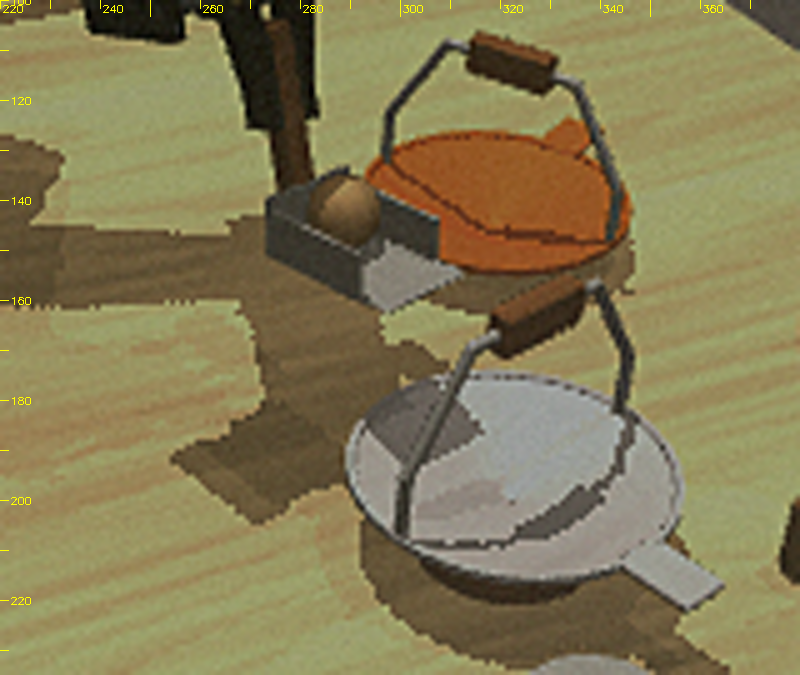

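View pics/f2.png

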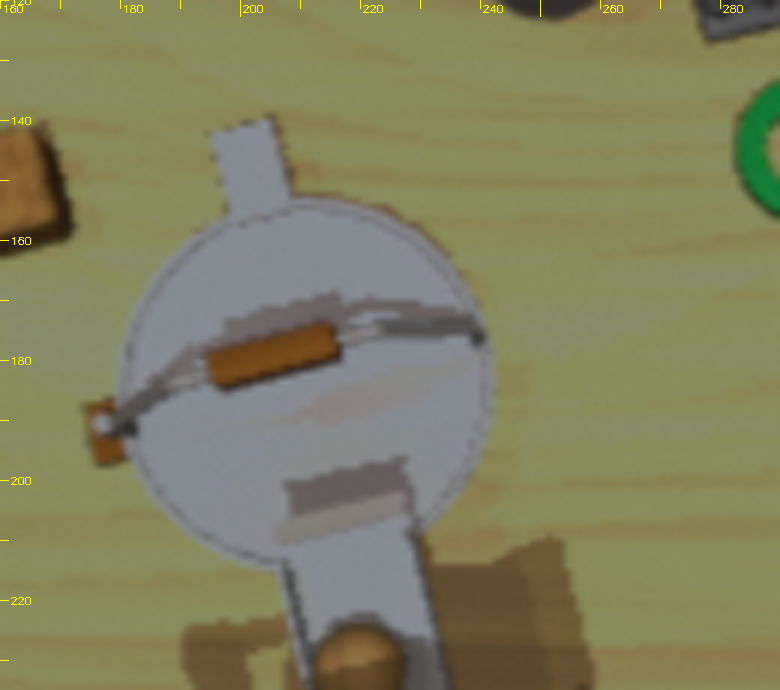

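```bash
python3 - <<'E'
from plan import *
p,Rt=tool_for(dis(-.06,0,.11),DY,-5); rows(p,Rt,2)
p2,Rt2=tool_for(dis(-.03,0,.07),DY,-4); rows(p2,Rt2,3,p,Rt)
E
```

```text
from [0.3834 0.1802 0.1775] to [0.3891 0.1922 0.1633] dist 19.4 ang 0.6 t 12.05
-2, 5, 8, 0, 0.0047, 0.0015
-2.1, 5, 8, 0, 0.0047, 0.0015
from [0.3891 0.1922 0.1633] to [0.4191 0.2    0.1253] dist 49.1 ang 1.0 t 12.05
-6.3, -0, 15.1, 0, 0.0058, 0
-6.4, -0, 15.1, 0, 0.0058, 0
-6.5, -0, 15, 0, 0.0058, 0
```

Emit:
{"api": "carry_out", "payload": {
  "commands": [-2,5,8,0,0.005,0.001,-2,5,8,0,0.005,0.001,-6,0,15,0,0.005,0,-6,0,14,0,0.005,0,-4,0,8,0,0,0]
}}

```text
time_s: 12.68
tcp_pos: [0.4155, 0.1979, 0.1288]
ee_rot: [[-0.932, -0.251, 0.262], [-0.241, 0.968, 0.07], [-0.271, 0.002, -0.963]]
wrist_force: [-0.4, -0.3, -2.3]
gripper_width: 0.155
```

```bash
python3 - <<'E'
from plan import *
l,R=scoop_now(); print('lip',l,Rz(DY).T@(l-DO),Ro.from_matrix(R).as_euler('zyx',degrees=True),sense()['wrist_force'],sense()['joints'])
s=capture('scene');t=capture('top');crop(s,240,110,130,120,6,'pics/g1.png');crop(t,160,120,110,125,6,'pics/g2.png')
p2,Rt2=tool_for(dis(-.03,0,.07),DY,-4); rows(p2,Rt2,1)
E
```

```text
lip [0.52222549 0.22665561 0.0739819 ] [-0.03376693 -0.0015257   0.0739819 ] [14.54283071 -4.10812109  1.0652075 ] [-0.38417651 -0.27328386 -2.29291869] [  50.93457343    4.67654941  -47.91576131   21.24935919  -26.13596543
 -144.64598247]
from [0.4152 0.1976 0.1287] to [0.4191 0.2    0.1253] dist 5.7 ang 0.3 t 12.775
-3.3, 1.4, 4.5, -0.0017, 0.0035, -0.0031
```

View pics/g1.png

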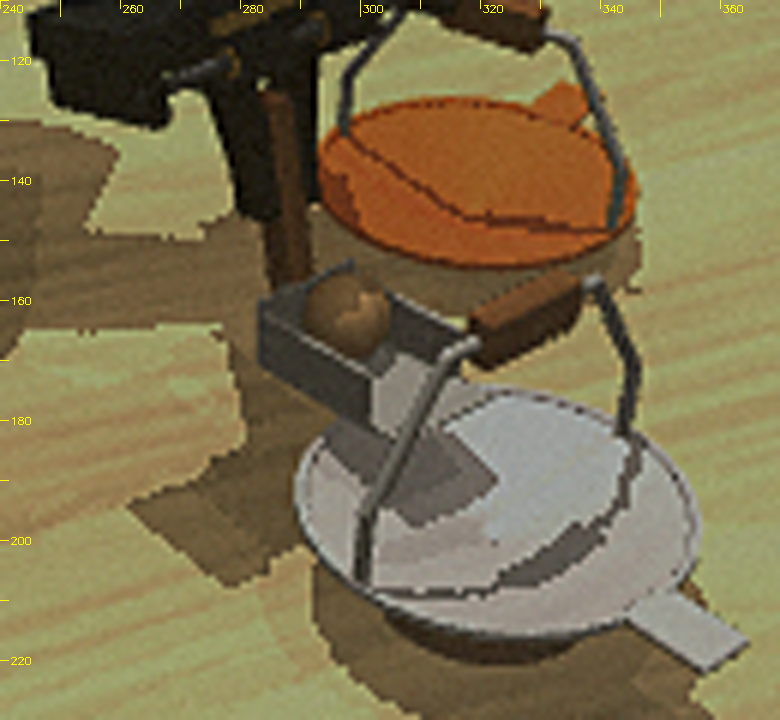

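View pics/g2.png

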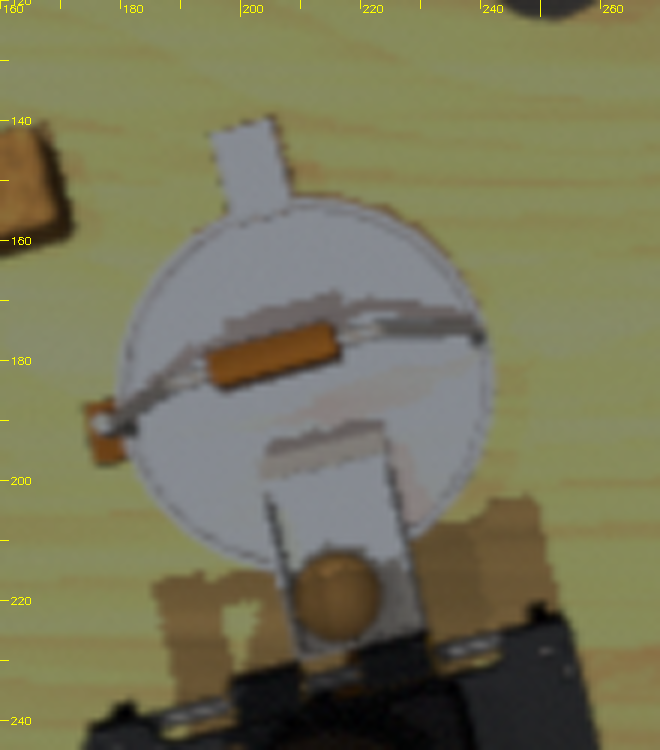

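```bash
python3 - <<'E'
from plan import *
p,Rt=tool_for(dis(-.03,.001,.054),DY,4); rows(p,Rt,4)
p2,Rt2=tool_for(dis(-.03,.001,.053),DY,11); rows(p2,Rt2,3,p,Rt)
p3,Rt3=tool_for(dis(-.03,.001,.055),DY,16); rows(p3,Rt3,2,p2,Rt2)
p4,Rt4=tool_for(dis(-.06,.001,.095),DY,5); rows(p4,Rt4,3,p3,Rt3)
E
```

```text
from [0.4152 0.1976 0.1287] to [0.4273 0.2032 0.1241] dist 14.1 ang 8.2 t 12.775
-2.8, 0.6, 2, -0.0003, 0.0358, -0.0008
-2.9, 0.6, 1.9, -0.0003, 0.0358, -0.0008
-3, 0.6, 1.8, -0.0003, 0.0358, -0.0008
-3, 0.6, 1.7, -0.0003, 0.0358, -0.0008
from [0.4273 0.2032 0.1241] to [0.4363 0.2056 0.1349] dist 14.3 ang 7.0 t 12.775
-3.5, 0, -3.2, 0, 0.0407, 0.0001
-3.4, 0, -3.3, 0, 0.0407, 0.0001
-3.3, 0, -3.5, 0, 0.0407, 0.0001
from [0.4363 0.2056 0.1349] to [0.4435 0.2075 0.1447] dist 12.3 ang 5.0 t 12.775
-3.8, 0, -4.8, 0, 0.0436, 0.0001
-3.6, 0, -5, 0, 0.0436, 0.0001
from [0.4435 0.2075 0.1447] to [0.3995 0.1959 0.1668] dist 50.7 ang 11.0 t 12.775
15.7, 0, -6.2, -0, -0.064, -0.0001
15.3, 0, -7.2, -0, -0.064, -0.0001
14.8, 0, -8.1, -0, -0.064, -0.0001
```

Emit:
{"api": "carry_out", "payload": {
  "commands": [-3,0.6,2,0,0.036,0,-3,0.6,2,0,0.036,0,-3,0.6,2,0,0.036,0,-3,0.6,1,0,0.036,0]
}}

```text
time_s: 13.28
tcp_pos: [0.4264, 0.2022, 0.1247]
ee_rot: [[-0.961, -0.251, 0.12], [-0.248, 0.968, 0.032], [-0.125, 0.001, -0.992]]
wrist_force: [0.2, -0.2, -2.4]
gripper_width: 0.159
```

```bash
python3 - <<'E'
from plan import *
l,R=scoop_now(); print('lip',l,Rz(DY).T@(l-DO),Ro.from_matrix(R).as_euler('zyx',degrees=True),sense()['wrist_force'])
t=capture('top');crop(t,160,120,110,125,6,'pics/g3.png')
E
```

```text
lip [0.52402782 0.22862585 0.05406126] [-3.15236379e-02 -7.73074869e-05  5.40612596e-02] [14.55862226  4.1864664  -1.11829874] [ 0.22591494 -0.24140641 -2.44726294]
```

View pics/g3.png

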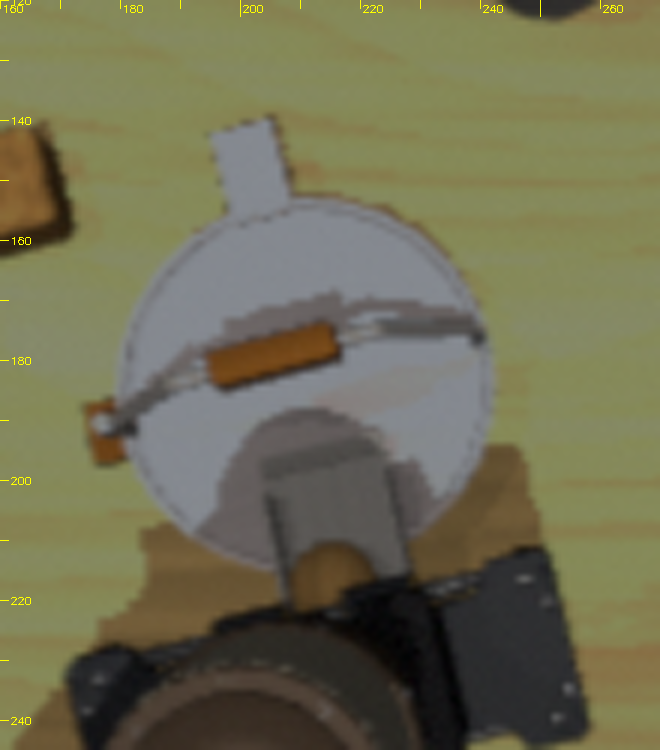

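Emit:
{"api": "carry_out", "payload": {
  "commands": [-3.5,0,-3,0,0.04,0,-3.5,0,-3,0,0.04,0,-3.5,0,-3.5,0,0.04,0,-1.5,0,-2,0,0.02,0]
}}

```text
time_s: 13.82
tcp_pos: [0.4381, 0.2057, 0.1385]
ee_rot: [[-0.968, -0.25, -0.016], [-0.25, 0.968, -0.002], [0.016, 0.002, -1.0]]
wrist_force: [0.0, 0.0, -1.7]
gripper_width: 0.161
```

```bash
python3 - <<'E'
from plan import *
l,R=scoop_now(); print('lip',l,Rz(DY).T@(l-DO),Ro.from_matrix(R).as_euler('zyx',degrees=True),sense()['wrist_force'])
s=capture('scene');crop(s,240,110,130,120,6,'pics/g4.png')
E
```

```text
lip [0.5252088  0.22939084 0.05438803] [-0.03018719  0.00036296  0.05438803] [14.81319451 11.99945009 -3.10305373] [ 0.01494598  0.04194117 -1.69379107]
```

View pics/g4.png

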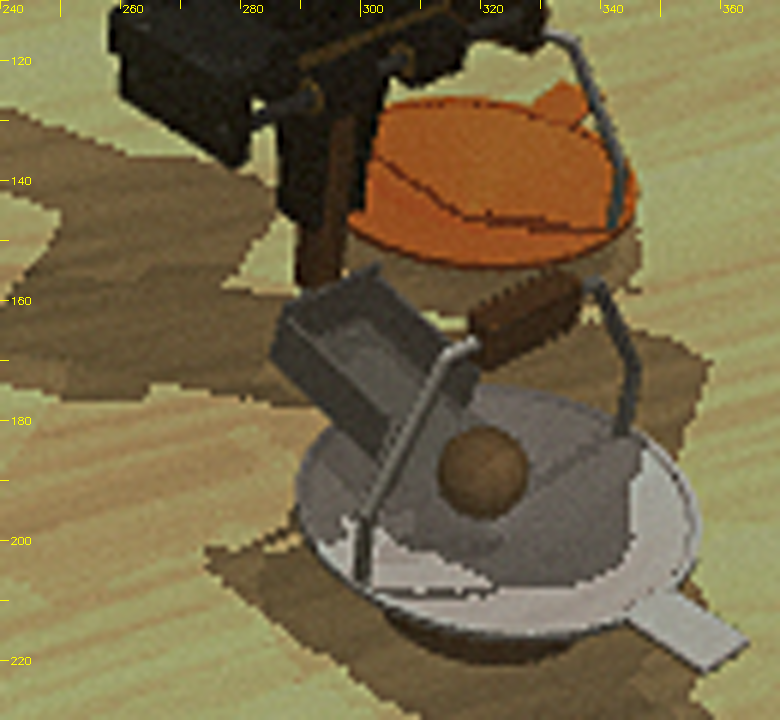

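```bash
python3 - <<'E'
from plan import *
p4,Rt4=tool_for(dis(-.06,.001,.10),DY,6); rows(p4,Rt4,4)
p5,Rt5=tool_for(dis(-.08,.001,.13),DY,0); rows(p5,Rt5,2,p4,Rt4)
E
```

```text
from [0.4386 0.206  0.1387] to [0.4007 0.1962 0.1736] dist 52.4 ang 6.4 t 13.875
9.9, 0, -8.6, 0.0002, -0.0278, -0.001
9.7, 0, -8.8, 0.0002, -0.0278, -0.001
9.4, 0.1, -9.1, 0.0002, -0.0278, -0.001
9.2, 0.1, -9.4, 0.0002, -0.0278, -0.001
from [0.4007 0.1962 0.1736] to [0.3744 0.1894 0.1928] dist 33.3 ang 6.0 t 13.875
12.6, 0, -10.9, -0, -0.0524, -0.0001
12, 0, -11.5, -0, -0.0524, -0.0001
```

Emit:
{"api": "carry_out", "payload": {
  "commands": [9,0,-10,0,0,0,10,0,-10,0,-0.028,0,10,0,-10,0,-0.028,0,10,0,-10,0,-0.028,0,8,0,-8,0,-0.028,0]
}}

```text
time_s: 14.5
tcp_pos: [0.3878, 0.1913, 0.1883]
ee_rot: [[-0.964, -0.249, 0.097], [-0.247, 0.969, 0.027], [-0.101, 0.002, -0.995]]
wrist_force: [-0.1, 0.5, -1.4]
gripper_width: 0.156
```

```bash
python3 - <<'E'
from plan import *
l,R=scoop_now(); print('lip',l,Rz(DY).T@(l-DO),Ro.from_matrix(R).as_euler('zyx',degrees=True),sense()['wrist_force'])
t=capture('top');s=capture('scene');crop(s,240,110,130,120,6,'pics/g5.png');crop(t,160,120,110,125,6,'pics/g6.png')
E
```

```text
lip [0.48384647 0.21713104 0.11521086] [-0.07330666 -0.00099953  0.11521086] [14.48303764  5.54064105 -1.41388588] [-0.13113834  0.53826484 -1.44807858]
```

View pics/g5.png

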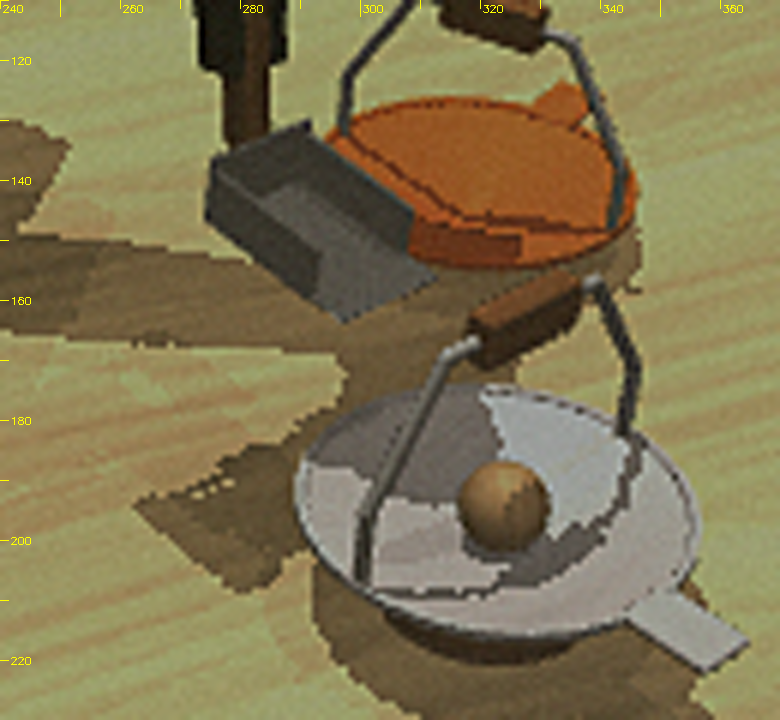

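View pics/g6.png

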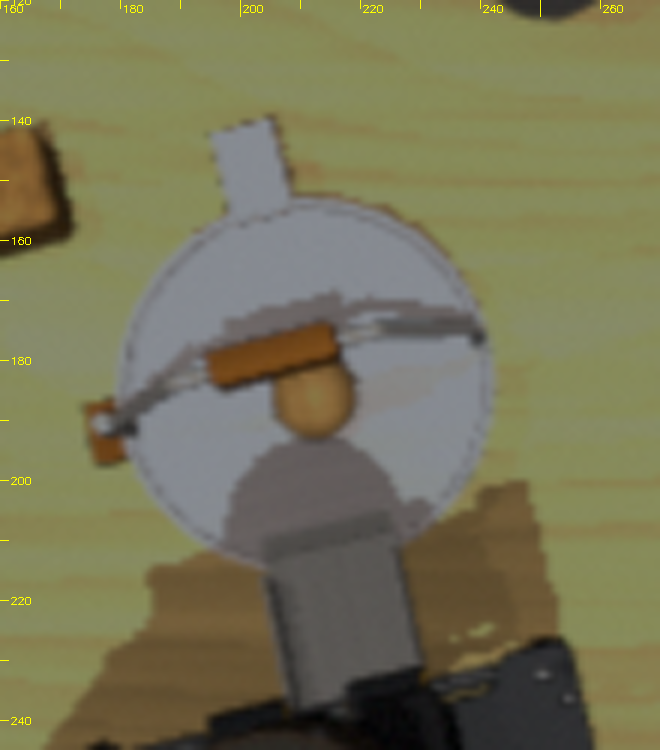

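```bash
python3 - <<'E'
from plan import *
p,Rt=tool_for([.50,.13,.12],9,0); rows(p,Rt,3)
p2,Rt2=tool_for([.575,-.001,.05],3.6,0); rows(p2,Rt2,5,p,Rt)
E
```

```text
from [0.3873 0.191  0.1886] to [0.3953 0.1123 0.1828] dist 79.3 ang 7.9 t 14.6
4.2, -26.1, 1.4, 0.005, -0.0334, 0.0314
3.4, -26.2, 1.4, 0.005, -0.0334, 0.0314
2.6, -26.3, 1.5, 0.005, -0.0334, 0.0314
from [0.3953 0.1123 0.1828] to [ 0.4691 -0.0088  0.1128] dist 158.1 ang 5.4 t 14.6
-7.8, -26.2, 15.8, 0.0038, -0, 0.0185
-8.3, -26, 15.9, 0.0038, -0, 0.0185
-8.8, -25.8, 16, 0.0038, -0, 0.0185
-9.2, -25.6, 16.1, 0.0038, -0, 0.0185
-9.7, -25.4, 16.2, 0.0038, -0, 0.0185
```

Emit:
{"api": "carry_out", "payload": {
  "commands": [4,-26,1,0.005,-0.033,0.031,3,-26,1,0.005,-0.033,0.031,3,-26,1,0.005,-0.033,0.031,-8,-26,16,0.004,0,0.018,-8,-26,16,0.004,0,0.018]
}}

```text
time_s: 15.22
tcp_pos: [0.4247, 0.0629, 0.1571]
ee_rot: [[-0.971, -0.123, 0.203], [-0.12, 0.992, 0.029], [-0.205, 0.004, -0.979]]
wrist_force: [0.4, -0.3, -2.1]
gripper_width: 0.161
```

Emit:
{"api": "carry_out", "payload": {
  "commands": [-9,-26,16,0.004,0,0.018,-9,-26,16,0.004,0,0.018,-9,-25,14,0.004,0,0.018,0,0,0,0,0,0]
}}

```text
time_s: 15.72
tcp_pos: [0.4691, -0.0141, 0.1149]
ee_rot: [[-0.978, -0.064, 0.201], [-0.062, 0.998, 0.015], [-0.201, 0.002, -0.979]]
wrist_force: [-0.8, -0.0, -2.6]
gripper_width: 0.158
```

```bash
python3 - <<'E'
from plan import *
l,R=scoop_now(); print('lip',l,Ro.from_matrix(R).as_euler('zyx',degrees=True),sense()['wrist_force'])
t=capture('top');s=capture('scene');crop(s,170,110,130,140,5,'pics/h1.png')
p2,Rt2=tool_for([.578,-.001,.01],3.6,0); rows(p2,Rt2,3)
c=s
from fit import S
l,R=scoop_now()
for q in [(0,.029,0),(0,-.029,0),(-.09,.029,.028),(-.09,-.029,.028),(-.09,-.029,0)]: print(proj(S,l+R@np.array(q)))
E
```

```text
lip [ 0.5751252  -0.00619992  0.05235942] [ 3.67080219 -0.12976357  0.02659943] [-0.81853378 -0.00628168 -2.60709079]
from [ 0.4691 -0.0129  0.1159] to [ 0.4721 -0.0088  0.0728] dist 43.4 ang 0.3 t 15.825
1.9, 1.3, 14.3, 0.0005, 0.0015, 0.0011
1.8, 1.3, 14.3, 0.0005, 0.0015, 0.0011
1.8, 1.3, 14.3, 0.0005, 0.0015, 0.0011
[[250.14866341 217.85898045]]
[[228.04912072 225.41540327]]
[[233.87705141 188.18958264]]
[[212.43293145 194.74314621]]
[[213.10704194 203.53162411]]
```

View pics/h1.png

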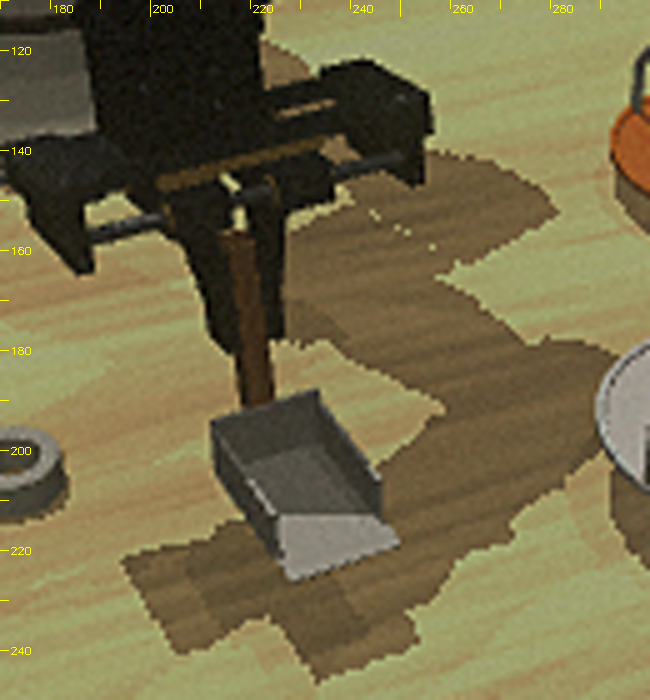

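Emit:
{"api": "carry_out", "payload": {
  "commands": [2,1,14,0,0.001,0.001,2,1,14,0,0.001,0.001,2,1,14,0,0.001,0.001,1,0,5,0,0,0]
}}

```text
time_s: 16.32
tcp_pos: [0.4725, -0.006, 0.0709]
ee_rot: [[-0.976, -0.07, 0.207], [-0.067, 0.998, 0.019], [-0.207, 0.005, -0.978]]
wrist_force: [-0.4, 0.6, -1.8]
gripper_width: 0.158
```

Emit:
{"api": "carry_out", "payload": {
  "commands": [0.4,0,3,0,0,0]
}}

```text
time_s: 16.45
tcp_pos: [0.4729, -0.0054, 0.0683]
ee_rot: [[-0.976, -0.071, 0.207], [-0.069, 0.997, 0.02], [-0.208, 0.005, -0.978]]
wrist_force: [1.3, -0.2, -2.5]
gripper_width: 0.159
```

Emit:
{"api": "carry_out", "payload": {
  "commands": [0.6,0,3,0,0.006,0,0.4,0,2,0,0,0]
}}

```text
time_s: 16.7
tcp_pos: [0.4736, -0.0048, 0.0639]
ee_rot: [[-0.976, -0.072, 0.203], [-0.07, 0.997, 0.02], [-0.204, 0.005, -0.979]]
wrist_force: [-0.4, 0.9, -2.3]
gripper_width: 0.157
```

Emit:
{"api": "carry_out", "payload": {
  "commands": [0.2,0,1,0,0,0]
}}

```text
time_s: 16.82
tcp_pos: [0.4737, -0.0048, 0.063]
ee_rot: [[-0.976, -0.072, 0.204], [-0.069, 0.997, 0.02], [-0.205, 0.006, -0.979]]
wrist_force: [-0.8, 0.3, -1.6]
gripper_width: 0.158
```

Emit:
{"api": "carry_out", "payload": {
  "commands": [0.2,0,1,0,0,0]
}}

```text
time_s: 16.95
tcp_pos: [0.4739, -0.0047, 0.0627]
ee_rot: [[-0.976, -0.072, 0.204], [-0.07, 0.997, 0.02], [-0.205, 0.005, -0.979]]
wrist_force: [-6.9, 1.0, 12.6]
gripper_width: 0.158
```

Emit:
{"api": "carry_out", "payload": {
  "commands": [0,0,-0.5,0,0,0,0,0,0,0,0,0,0,0,0,0,0,0,0,0,0,0,0,0],
  "grip": 50
}}

```text
time_s: 17.45
tcp_pos: [0.4756, -0.0042, 0.0645]
ee_rot: [[-0.975, -0.073, 0.208], [-0.07, 0.997, 0.022], [-0.209, 0.006, -0.978]]
wrist_force: [-0.7, -0.1, 0.1]
gripper_width: 0.518
```

```bash
python3 - <<'E'
from plan import *
s=capture('scene');crop(s,170,110,130,140,5,'pics/h2.png'); print(sense()['gripper_width']*87)
E
```

```text
47.244522090392834
```

View pics/h2.png

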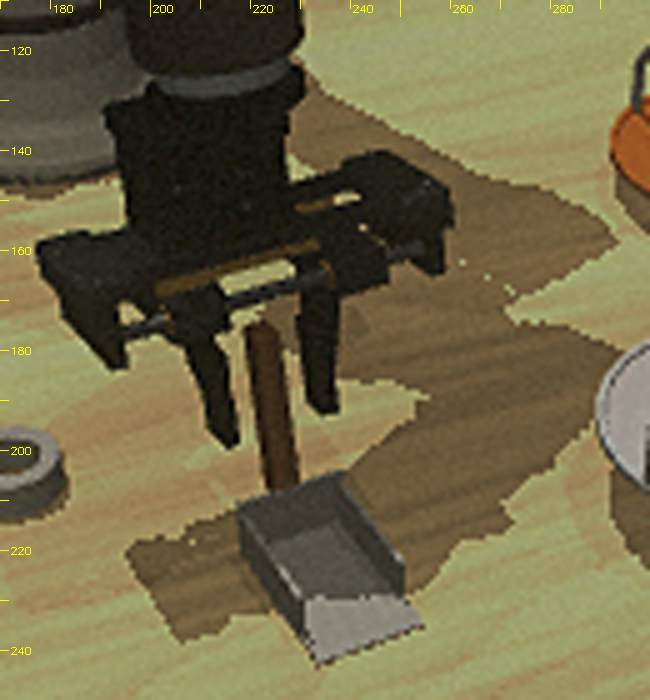

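Emit:
{"api": "carry_out", "payload": {
  "commands": [0,0,-20,0,0,0,0,0,-40,0,0,0,0,0,-45,0,0,0,0,0,-45,0,0,0]
}}

```text
time_s: 18.0
tcp_pos: [0.4417, -0.0083, 0.2111]
ee_rot: [[-0.978, -0.072, 0.198], [-0.07, 0.997, 0.018], [-0.199, 0.004, -0.98]]
wrist_force: [0.8, 0.8, -0.3]
gripper_width: 0.576
```

```bash
python3 - <<'E'
from plan import *
from fit import T,S
t=capture('top');s=capture('scene');cv2.imwrite('pics/t9.png',t[:,:,::-1]);cv2.imwrite('pics/s9.png',s[:,:,::-1])
print(px(T,205.5,178.8,.155),px(S,327.5,163.5,.148)); print(tri(T,(205.5,178.8),S,(327.5,163.5)))
crop(s,200,130,180,110,4,'pics/i1.png');crop(t,165,130,90,90,7,'pics/i2.png')
def td(yaw):
    y=Rz(yaw)[:,0]; z=np.array([0,0,-1.]); return np.stack([np.cross(y,z),y,z],1)
rows([.5545,.2367,.21],td(194.7),12)
E
```

```text
[0.55349333 0.23610531 0.155     ] [0.56198277 0.23417836 0.148     ]
(array([0.55537696, 0.23844161, 0.14267979]), np.float64(0.0009809848886330953))
from [ 0.4447 -0.0074  0.2153] to [0.5545 0.2367 0.21  ] dist 267.7 ang 101.1 t 18.1
-10.3, 19.6, 2.8, -0.0151, 0.0133, -0.1456
-13, 17.9, 2.9, -0.0151, 0.0133, -0.1456
-15.5, 15.7, 3, -0.0151, 0.0133, -0.1456
-17.7, 13.3, 3, -0.0151, 0.0133, -0.1456
-19.5, 10.5, 2.9, -0.0151, 0.0133, -0.1456
-20.8, 7.5, 2.8, -0.0151, 0.0133, -0.1456
-21.7, 4.4, 2.6, -0.0151, 0.0133, -0.1456
-22.2, 1.2, 2.3, -0.0151, 0.0133, -0.1456
-22.1, -2.1, 2, -0.0151, 0.0133, -0.1456
-21.6, -5.3, 1.7, -0.0151, 0.0133, -0.1456
-20.6, -8.4, 1.3, -0.0151, 0.0133, -0.1456
-19.2, -11.3, 0.9, -0.0151, 0.0133, -0.1456
```

View pics/i1.png

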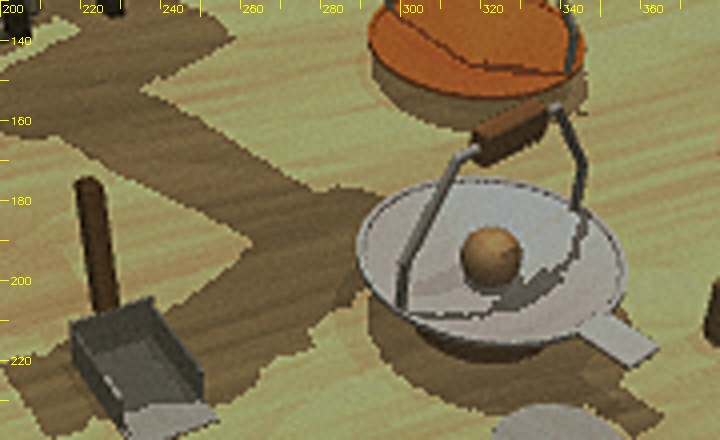

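View pics/i2.png

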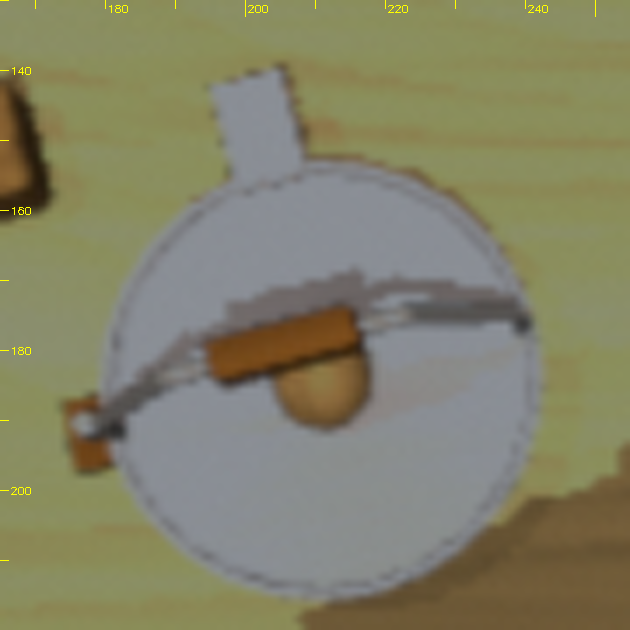

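Emit:
{"api": "carry_out", "payload": {
  "commands": [-10,20,3,-0.015,0.013,-0.146,-13,18,3,-0.015,0.013,-0.146,-15,16,3,-0.015,0.013,-0.146,-18,13,3,-0.015,0.013,-0.146,-19,10,3,-0.015,0.013,-0.146],
  "grip": 60
}}

```text
time_s: 18.73
tcp_pos: [0.4877, 0.0959, 0.2095]
ee_rot: [[-0.668, -0.735, 0.116], [-0.734, 0.677, 0.061], [-0.123, -0.044, -0.991]]
wrist_force: [0.6, 0.1, 0.0]
gripper_width: 0.684
```

Emit:
{"api": "carry_out", "payload": {
  "commands": [-21,7,3,-0.015,0.013,-0.146,-22,4,2,-0.015,0.013,-0.146,-22,1,2,-0.015,0.013,-0.146,-22,-2,2,-0.015,0.013,-0.146,-22,-5,1,-0.015,0.013,-0.146]
}}

```text
time_s: 19.35
tcp_pos: [0.5305, 0.2012, 0.2018]
ee_rot: [[0.013, -1.0, 0.014], [-1.0, -0.013, 0.023], [-0.023, -0.014, -1.0]]
wrist_force: [0.3, -0.2, 0.3]
gripper_width: 0.687
```

```bash
cat >> plan.py <<'E'
def td(yaw):
    y=Rz(yaw)[:,0]; z=np.array([0,0,-1.]); return np.stack([np.cross(y,z),y,z],1)
E
python3 - <<'E'
from plan import *
print(sense()['joints'])
rows([.5547,.2370,.20],td(194.7),4)
E
```

```text
[ 36.80745763  16.74289612 -10.3074816   -0.65285407 -61.51150149
 -35.76395611]
from [0.5305 0.2012 0.2018] to [0.5547 0.237  0.2   ] dist 43.3 ang 14.0 t 19.35
-8.9, -6.2, 0.7, -0.0043, 0.0053, -0.0609
-8.5, -6.7, 0.7, -0.0043, 0.0053, -0.0609
-8, -7.2, 0.6, -0.0043, 0.0053, -0.0609
-7.6, -7.7, 0.5, -0.0043, 0.0053, -0.0609
```

Emit:
{"api": "carry_out", "payload": {
  "commands": [-9,-6,0,-0.004,0.005,-0.061,-8.5,-7,0,-0.004,0.005,-0.061,-8,-7,0,-0.004,0.005,-0.061,-8,-8,0,-0.004,0.005,-0.061,0,0,0,0,0,0]
}}

```text
time_s: 19.98
tcp_pos: [0.5544, 0.2396, 0.1945]
ee_rot: [[0.263, -0.965, -0.009], [-0.965, -0.263, -0.005], [0.003, 0.01, -1.0]]
wrist_force: [0.5, 0.1, 0.2]
gripper_width: 0.69
```

```bash
python3 - <<'E'
from plan import *
c=calibration('wrist')
im=capture('wrist');cv2.imwrite('pics/w2.png',im[:,:,::-1])
s=capture('scene');crop(s,250,90,130,140,5,'pics/j1.png')
rows([.5547,.2370,.20],td(194.7),1); print(sense()['joints'])
H=DO+[0,0,.146]
for q in [(.008,.028,.012),(.008,-.028,.012),(-.008,.028,.012),(-.008,-.028,.012)]: print(q,proj(c,H+Rz(14.7)@np.array(q)))
E
```

```text
from [0.5539 0.2389 0.1949] to [0.5547 0.237  0.2   ] dist 5.5 ang 0.8 t 20.075
2.1, -0.2, -5.1, 0.0097, -0.0026, 0.0084
[ 38.64514159  21.3818006   -4.6364501   -0.09736901 -64.5525867
 -23.42313484]
(0.008, 0.028, 0.012) [[252.4137546  246.48606778]]
(0.008, -0.028, 0.012) [[252.40299715 170.30536942]]
(-0.008, 0.028, 0.012) [[274.45826435 246.54923609]]
(-0.008, -0.028, 0.012) [[275.94656054 170.45082417]]
```

View pics/w2.png

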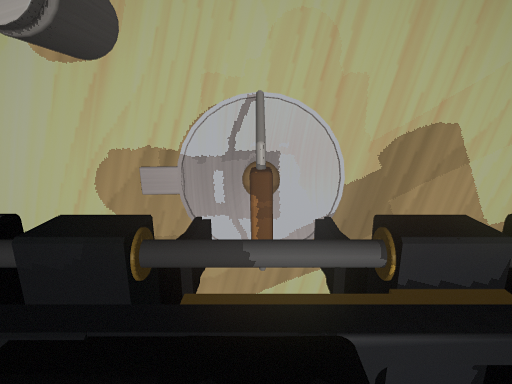

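View pics/j1.png

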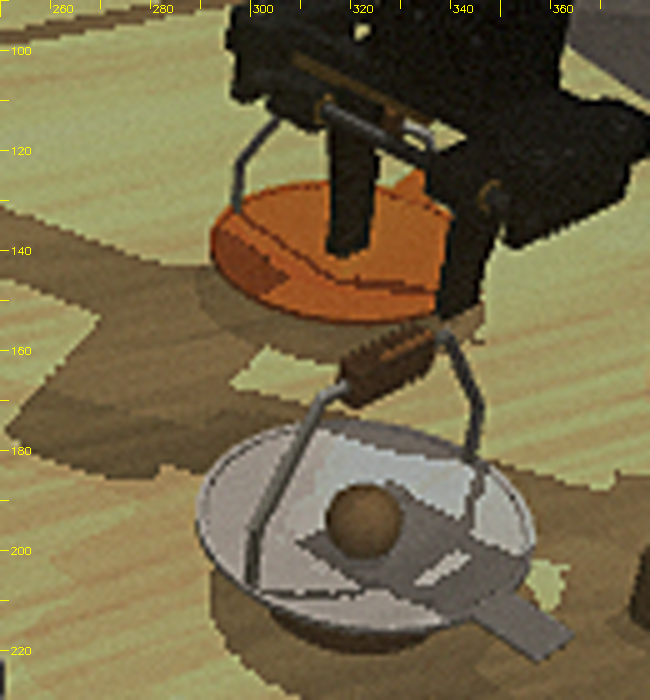

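Emit:
{"api": "carry_out", "payload": {
  "commands": [2,0,15,0.01,-0.002,0.008,0,0,18,0,0,0,0,0,18,0,0,0,0,0,14,0,0,0,0,0,0,0,0,0]
}}

```text
time_s: 20.7
tcp_pos: [0.5532, 0.2345, 0.1282]
ee_rot: [[0.249, -0.969, 0.001], [-0.969, -0.249, 0.0], [0.0, -0.001, -1.0]]
wrist_force: [-0.5, 0.0, 0.2]
gripper_width: 0.689
```

```bash
python3 - <<'E'
from plan import *
s=capture('scene');crop(s,250,90,130,140,5,'pics/j2.png')
rows([.5555,.2372,.127],td(194.7),1)
E
```

```text
from [0.5538 0.2348 0.1291] to [0.5555 0.2372 0.127 ] dist 3.6 ang 0.3 t 20.75
-1.9, -2.3, 2.1, -0.0024, 0.0003, -0.0049
```

View pics/j2.png

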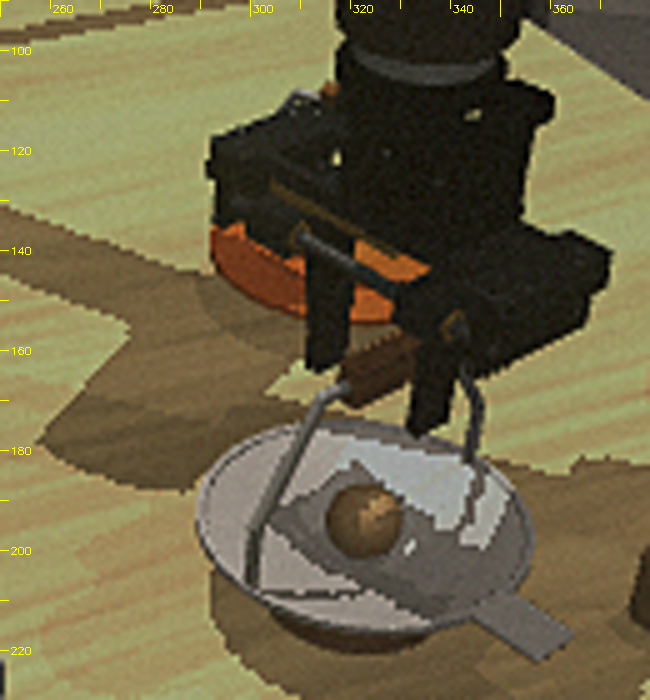

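Emit:
{"api": "carry_out", "payload": {
  "commands": [-2,-2,1.5,0,0,0,0,0,0,0,0,0,0,0,0,0,0,0,0,0,0,0,0,0],
  "grip": 24
}}

```text
time_s: 21.25
tcp_pos: [0.5565, 0.2383, 0.1298]
ee_rot: [[0.249, -0.968, 0.006], [-0.968, -0.249, 0.003], [-0.002, -0.007, -1.0]]
wrist_force: [0.0, 0.3, -0.0]
gripper_width: 0.335
```

```bash
python3 - <<'E'
from plan import *
im=capture('wrist');cv2.imwrite('pics/w3.png',im[:,:,::-1])
s=capture('scene');crop(s,250,90,130,140,5,'pics/j3.png')
rows([.5555,.2372,.127],td(194.7),1);print(sense()['gripper_width']*87)
E
```

```text
from [0.5565 0.2382 0.1297] to [0.5555 0.2372 0.127 ] dist 3.1 ang 0.5 t 21.35
0.8, 1.2, 2.7, -0.0066, 0.0016, -0.0048
25.909099762212353
```

View pics/w3.png

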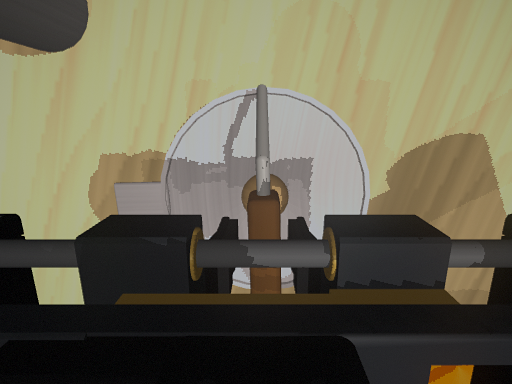

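View pics/j3.png

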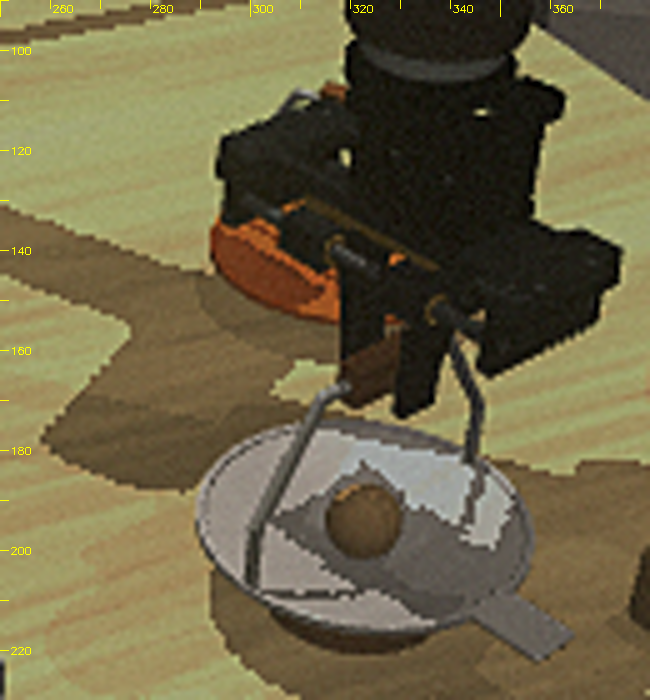

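Emit:
{"api": "carry_out", "payload": {
  "commands": [0.5,0,2.5,-0.006,0,0,0,0,0,0,0,0,0,0,0,0,0,0,0,0,0,0,0,0],
  "grip": 5
}}

```text
time_s: 21.85
tcp_pos: [0.5563, 0.2377, 0.1268]
ee_rot: [[0.249, -0.969, -0.001], [-0.969, -0.249, 0.002], [-0.002, 0.001, -1.0]]
wrist_force: [-0.5, 0.1, -0.3]
gripper_width: 0.18
```

```bash
python3 - <<'E'
from plan import *
s=sense();print(s['tcp_pos'],s['ee_rot'],s['wrist_force'],s['moment'],s['gripper_width']*87,s['joints'])
rows([.5555,.2372,.127],td(194.7),1)
E
```

```text
[0.55634046 0.23767032 0.12679509] [[ 2.48964589e-01 -9.68512127e-01 -9.44708418e-04]
 [-9.68511085e-01 -2.48965803e-01  1.51912306e-03]
 [-1.70648920e-03  5.36752727e-04 -9.99998400e-01]] [-0.50777075  0.13358422 -0.34448208] [0.03354952 0.19290557 0.07598903] 15.645528402234419 [ 38.394696    24.78894913  -9.87577192  -0.12382931 -55.32370628
 -23.90795686]
from [0.5563 0.2377 0.1268] to [0.5555 0.2372 0.127 ] dist 1.0 ang 0.3 t 21.85
0.2, 0.9, -0.2, 0.0005, 0.0017, -0.005
```

Gripped. Wait a moment, then lift gently.

Emit:
{"api": "carry_out", "payload": {
  "commands": [0,0,0,0,0,0,0,0,-2,0,0,0,0,0,-4,0,0,0,0,0,-6,0,0,0,0,0,-8,0,0,0]
}}

```text
time_s: 22.48
tcp_pos: [0.5549, 0.2368, 0.1456]
ee_rot: [[0.248, -0.969, -0.006], [-0.969, -0.248, -0.001], [-0.0, 0.006, -1.0]]
wrist_force: [0.5, -0.5, -3.7]
gripper_width: 0.177
```

```bash
python3 - <<'E'
from plan import *
print(sense()['wrist_force'],sense()['tcp_pos'],sense()['ee_rot'][:,2])
s=capture('scene');t=capture('top');crop(s,250,90,130,140,5,'pics/k1.png')
E
```

```text
[ 0.50837962 -0.48464999 -3.68126348] [0.55488741 0.23675073 0.14559456] [-5.57545896e-03 -9.24139801e-04 -9.99984030e-01]
```

View pics/k1.png

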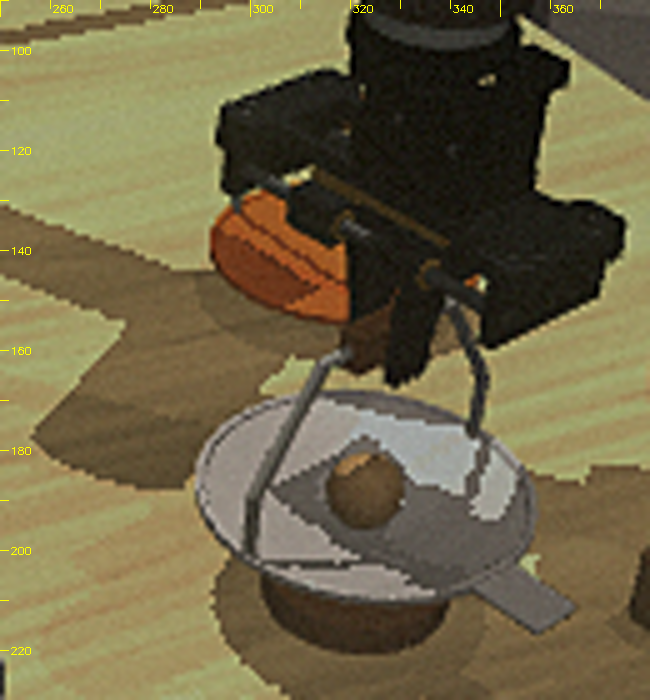

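Emit:
{"api": "carry_out", "payload": {
  "commands": [0,0,-8,0,0,0,0,0,-10,0,0,0,0,0,-10,0,0,0,0,0,-10,0,0,0,0,0,-10,0,0,0]
}}

```text
time_s: 23.2
tcp_pos: [0.5556, 0.2371, 0.1978]
ee_rot: [[0.248, -0.969, -0.003], [-0.969, -0.248, 0.001], [-0.001, 0.003, -1.0]]
wrist_force: [-0.2, -0.1, -2.8]
gripper_width: 0.178
```

Emit:
{"api": "carry_out", "payload": {
  "commands": [0,0,-10,0,0,0,0,0,-10,0,0,0,0,0,-10,0,0,0,0,0,-8,0,0,0,0,0,-5,0,0,0]
}}

```text
time_s: 23.82
tcp_pos: [0.5558, 0.2371, 0.2446]
ee_rot: [[0.248, -0.969, -0.002], [-0.969, -0.248, 0.001], [-0.002, 0.002, -1.0]]
wrist_force: [0.7, 0.0, -3.0]
gripper_width: 0.179
```

```bash
python3 - <<'E'
from plan import *
print(sense()['wrist_force'],sense()['joints'])
rows([.555,.2367,.245],td(194.7+88),24)
s=capture('scene');crop(s,240,60,140,140,5,'pics/k2.png')
E
```

```text
[ 0.67125137  0.03733849 -3.0093242 ] [ 38.36063107  19.27169829  -0.46142274  -0.15538726 -70.33312504
 -23.92960779]
from [0.5558 0.2371 0.2446] to [0.555  0.2367 0.245 ] dist 1.0 ang 88.3 t 23.825
0, 0, -0, 0, 0.0001, -0.0642
0, 0, -0, 0, 0.0001, -0.0642
0, 0, -0, 0, 0.0001, -0.0642
0, 0, -0, 0, 0.0001, -0.0642
-0, 0, -0, 0, 0.0001, -0.0642
-0, 0, -0, 0, 0.0001, -0.0642
-0, 0, -0, 0, 0.0001, -0.0642
-0, 0, -0, 0, 0.0001, -0.0642
-0, 0, -0, 0, 0.0001, -0.0642
-0, 0, -0, 0, 0.0001, -0.0642
-0, 0, -0, 0, 0.0001, -0.0642
-0, 0, -0, 0, 0.0001, -0.0642
-0, 0, -0, 0, 0.0001, -0.0642
-0, 0, -0, 0, 0.0001, -0.0642
-0, 0, -0, 0, 0.0001, -0.0642
-0, 0, -0, 0, 0.0001, -0.0642
-0, 0, -0, 0, 0.0001, -0.0642
-0, 0, -0, 0, 0.0001, -0.0642
-0, 0, -0, 0, 0.0001, -0.0642
-0, 0, -0, 0, 0.0001, -0.0642
-0, 0, -0, 0, 0.0001, -0.0642
-0, 0, -0, 0, 0.0001, -0.0642
-0, 0, -0, 0, 0.0001, -0.0642
-0, 0, -0, 0, 0.0001, -0.0642
```

View pics/k2.png

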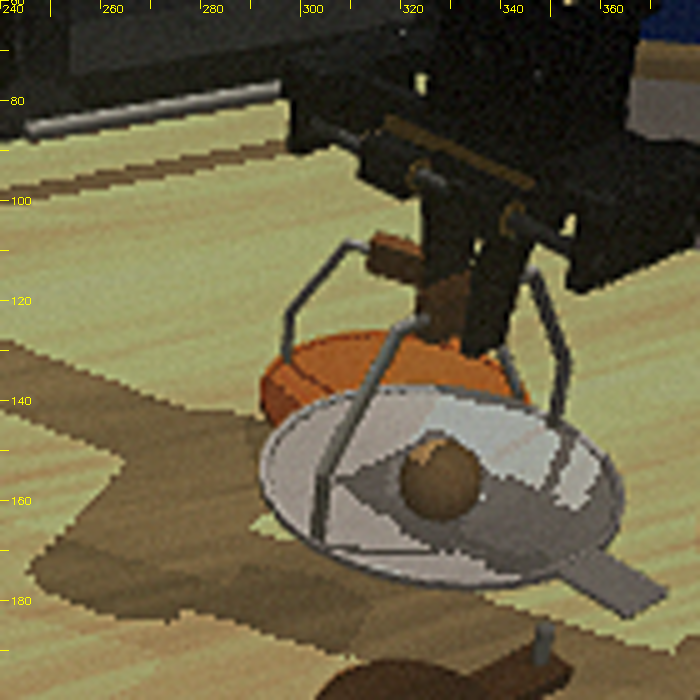

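Emit:
{"api": "carry_out", "payload": {
  "commands": [0,0,0,0,0,-0.03,0,0,0,0,0,-0.06,0,0,0,0,0,-0.07,0,0,0,0,0,-0.07,0,0,0,0,0,-0.07]
}}

```text
time_s: 24.5
tcp_pos: [0.5551, 0.2367, 0.243]
ee_rot: [[0.536, -0.844, -0.005], [-0.844, -0.536, -0.0], [-0.003, 0.005, -1.0]]
wrist_force: [0.5, -0.2, -2.7]
gripper_width: 0.183
```

```bash
python3 - <<'E'
from plan import *
from fit import T,S
s=capture('scene');crop(s,240,60,150,170,4,'pics/k3.png')
print(proj(S,[.535,.331,.048]),px(S,346.5,184,.048)); print(sense()['tcp_pos'],sense()['ee_rot'][:,1:])
E
```

```text
[[348.26694057 181.03195945]] [0.54443214 0.31894783 0.048     ]
[0.55504433 0.23675756 0.24291361] [[-8.43424970e-01 -5.56184520e-03]
 [-5.37224341e-01 -4.49142578e-04]
 [ 4.93236623e-03 -9.99984432e-01]]
```

View pics/k3.png

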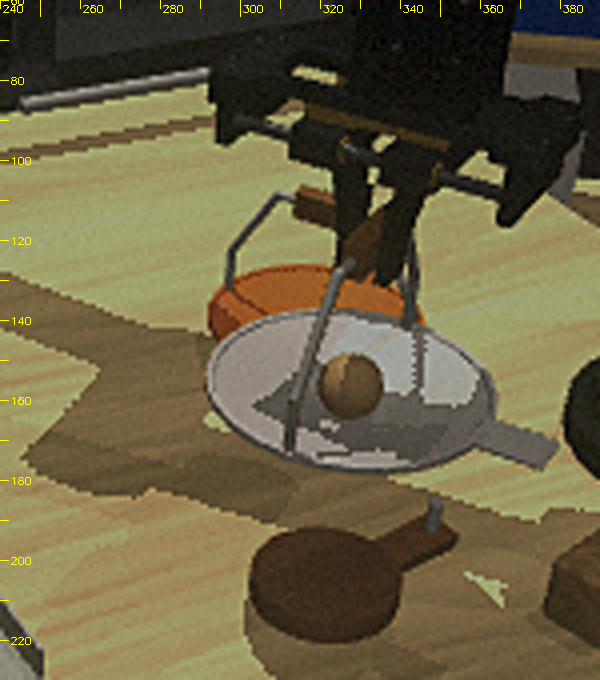

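```bash
python3 - <<'E'
from plan import *
from fit import T,S
a=px(S,318.7,203.2,.02);
for q in [px(S,346,185,.048),px(S,345,192,.012)]:
    print(a,q,np.degrees(np.arctan2(*(q-a)[1::-1])),np.linalg.norm((q-a)[:2]))
E
```

```text
[0.55700727 0.22814562 0.02      ] [0.54766921 0.31517724 0.048     ] 96.12412097083443 0.08753115031297998
[0.55700727 0.22814562 0.02      ] [0.53577141 0.32624206 0.012     ] 102.21487350216088 0.10036868941589118
```

Emit:
{"api": "carry_out", "payload": {
  "commands": [0,0,0,0,0,-0.04,0,0,0,0,0,-0.07,0,0,0,0,0,-0.07,0,0,0,0,0,-0.07,0,0,0,0,0,-0.07]
}}

```text
time_s: 25.18
tcp_pos: [0.5541, 0.2362, 0.2405]
ee_rot: [[0.781, -0.625, -0.01], [-0.625, -0.781, -0.003], [-0.006, 0.008, -1.0]]
wrist_force: [-0.6, 0.2, -3.0]
gripper_width: 0.18
```

Emit:
{"api": "carry_out", "payload": {
  "commands": [0,0,0,0,0,-0.07,0,0,0,0,0,-0.07,0,0,0,0,0,-0.07,0,0,0,0,0,-0.07,0,0,0,0,0,-0.07]
}}

```text
time_s: 25.8
tcp_pos: [0.5532, 0.2358, 0.2382]
ee_rot: [[0.951, -0.309, -0.014], [-0.309, -0.951, -0.005], [-0.011, 0.009, -1.0]]
wrist_force: [1.0, 0.4, -2.5]
gripper_width: 0.183
```

```bash
python3 - <<'E'
from plan import *
s=sense();print(s['tcp_pos'],s['ee_rot'][:,2],np.degrees(np.arctan2(s['ee_rot'][1,1],s['ee_rot'][0,1]))+180)
rows([.555,.2367,.245],td(102+180),8)
E
```

```text
[0.55320708 0.23576786 0.23815034] [-0.01358762 -0.00528529 -0.99989372] 72.00580065120599
from [0.5532 0.2358 0.2382] to [0.555  0.2367 0.245 ] dist 7.1 ang 30.0 t 25.8
0.2, -0.2, -0.9, 0.0008, 0.0017, -0.0654
0.2, -0.2, -0.9, 0.0008, 0.0017, -0.0654
0.2, -0.1, -0.9, 0.0008, 0.0017, -0.0654
0.2, -0.1, -0.9, 0.0008, 0.0017, -0.0654
0.2, -0.1, -0.9, 0.0008, 0.0017, -0.0654
0.2, -0.1, -0.9, 0.0008, 0.0017, -0.0654
0.2, -0.1, -0.9, 0.0008, 0.0017, -0.0654
0.2, -0.1, -0.9, 0.0008, 0.0017, -0.0654
```

Emit:
{"api": "carry_out", "payload": {
  "commands": [0.2,0,-2,0.001,0.002,-0.065,0.2,0,-2,0.001,0.002,-0.065,0.2,0,-2,0.001,0.002,-0.065,0.2,0,-2,0.001,0.002,-0.065,0.2,0,-2,0.001,0.002,-0.065]
}}

```text
time_s: 26.42
tcp_pos: [0.5533, 0.2351, 0.2458]
ee_rot: [[1.0, 0.02, -0.007], [0.02, -1.0, -0.004], [-0.007, 0.004, -1.0]]
wrist_force: [0.6, -0.1, -2.4]
gripper_width: 0.181
```

Emit:
{"api": "carry_out", "payload": {
  "commands": [0.2,0,-2,0.001,0.002,-0.065,0.2,0,-2,0.001,0.002,-0.065,0.2,0,-2,0.001,0.002,-0.05,0,0,-1,0,0,-0.02,0,0,0,0,0,0]
}}

```text
time_s: 27.05
tcp_pos: [0.5532, 0.2348, 0.2511]
ee_rot: [[0.975, 0.224, -0.005], [0.224, -0.975, -0.003], [-0.005, 0.002, -1.0]]
wrist_force: [0.2, -0.1, -3.0]
gripper_width: 0.178
```

```bash
python3 - <<'E'
from plan import *
s=sense();print(s['tcp_pos'],s['ee_rot'][:,2],np.degrees(np.arctan2(s['ee_rot'][1,1],s['ee_rot'][0,1]))+180,s['joints'])
rows([.555,.2367,.25],td(102+180),1)
s=capture('scene');t=capture('top');crop(s,230,60,160,170,4,'pics/l1.png');crop(t,130,110,140,110,5,'pics/l2.png')
E
```

```text
[0.55323891 0.23476711 0.25112905] [-0.00466899 -0.00263237 -0.99998564] 102.92691736069347 [ 3.83887298e+01  1.88322653e+01 -1.98609989e-01 -5.05842441e-02
 -7.12724747e+01  6.45543314e+01]
from [0.5532 0.2348 0.2511] to [0.555  0.2367 0.25  ] dist 2.8 ang 1.0 t 27.05
2.2, -1.5, 1.1, 0.0016, 0.0051, 0.0162
```

View pics/l1.png

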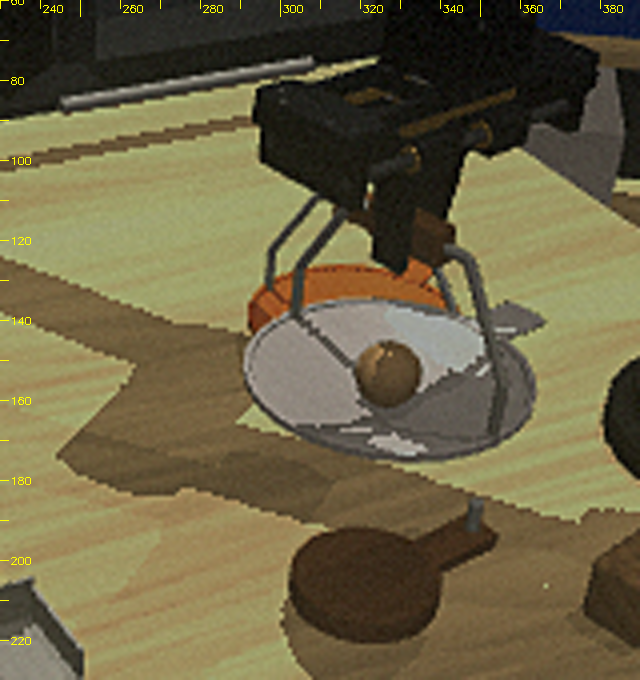

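View pics/l2.png

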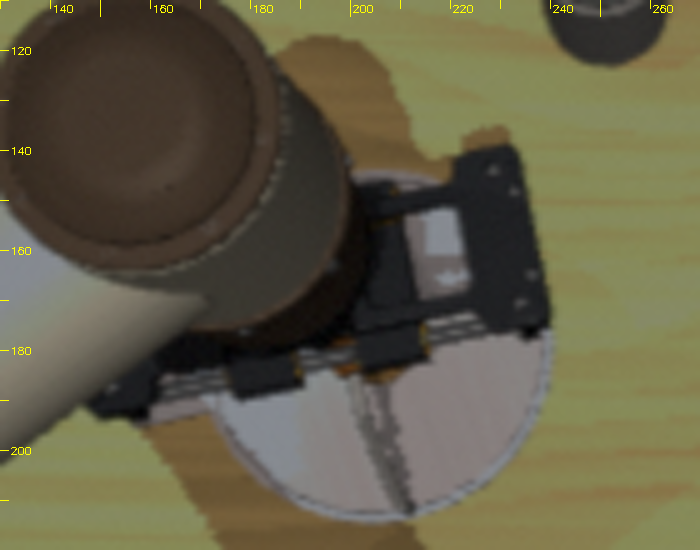

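Emit:
{"api": "carry_out", "payload": {
  "commands": [0,0,0,0,0,0,0,0,0,0,0,0,0,0,0,0,0,0,0,0,0,0,0,0,0,0,0,0,0,0]
}}

```text
time_s: 27.78
tcp_pos: [0.5531, 0.2347, 0.2509]
ee_rot: [[0.975, 0.223, -0.005], [0.223, -0.975, -0.003], [-0.006, 0.002, -1.0]]
wrist_force: [-0.0, -0.2, -3.4]
gripper_width: 0.177
```

Emit:
{"api": "carry_out", "payload": {
  "commands": [0,0,0,0,0,0,0,0,0,0,0,0,0,0,0,0,0,0,0,0,0,0,0,0,0,0,0,0,0,0]
}}

```text
time_s: 28.4
tcp_pos: [0.5531, 0.2347, 0.2509]
ee_rot: [[0.975, 0.223, -0.005], [0.223, -0.975, -0.003], [-0.006, 0.002, -1.0]]
wrist_force: [0.4, 0.4, -2.9]
gripper_width: 0.18
```

```bash
python3 - <<'E'
from plan import *
s=sense();print(s['tcp_pos'],s['joint_velocities'],s['gripper_width'])
im=capture('scene');cv2.imwrite('pics/m1.png',im[:,:,::-1])
E
```

```text
[0.5531284  0.23471308 0.25087798] [-0.03042541  0.04693628 -0.04169575  0.10250445  0.02628297 -0.03368421] 0.18049398706554487
```

View pics/m1.png

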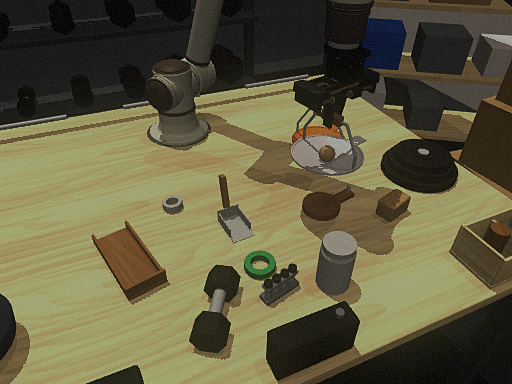

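The final picture shows the dish held level over the stand (327,155) with the ball in its middle (327,153). The scoop is upright at (233,215), and the bystanders look unmoved.

```bash
python3 -c "
from station import finish_job; print(finish_job())"
```

```text
the job is handed in; nothing more can be done
None
```

The task ran through without a mishap and I handed the job in with about 28 s of the 72 s used. `finish_job` gives no verdict, so what follows is from my own checks.

- **Ball:** I scooped it out of the gutter against the end wall, with no finger contact seen. It was carried tilted back and tipped into the dish under the bail. In the last picture it rests in the middle of the dish.
- **Scoop:** It stands upright on the work surface, within about 5 mm of where it started.
- **Dish:** I took the silver dish by its wooden handle, not the orange look-alike. It is lifted about 124 mm and held level within about 0.4° going by the tool, and the measured pose did not change over the last 0.6 s.
- **Tab direction:** The tab heads 102.9°. I put the pin direction at about 102° from two of my measurements. A third, less reliable one from the pin's top gave 96°, which is still inside the 0.2 rad limit.
- **Other gear:** The bystanders look unmoved in the final picture; I did not measure them again.

Two small surprises: the scoop's lip briefly pressed the gutter's end wall with about 14 N while scooping. The dish also sagged about 7 mm during the turn, which I corrected.

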